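# Weigh the fallen spray can and load the crate

## Robot

A 6-joint arm with a two-finger parallel gripper is mounted at the origin on the work surface. World frame = base frame: x ahead of the robot, y to its left, z up, the work surface at z = 0. Lengths are in m, angles in rad, forces in N, time in s.
With the tool pointing down it reaches from about 0.225 to 0.875 m from the base axis. Payload 3.4 kg.
Tool frame: the origin (TCP) lies at the very end of the fingers, on their centre line; the grasp point (between the pads) lies manip.pinch_z behind it (manip.pinch_z is the distance from the TCP to the grasp point, in m); z points along the fingers, y is the direction in which the jaws open and shut (so a half turn about z gives the same grasp; the last joint's range is limited). The gripper opens to 85 mm and grips with 20 to 120 N. Pads are 22 mm wide; open, the fingers measure 114 mm over their backs; the gripper's body (76 mm by 85 mm) begins 54 mm behind the grasp point. The pads swing forward as they close: fully open they stand 13 mm farther back than shut.
Start: joints at [-1.44, 0.276, 1.505, -0, 1.361, -0.121], TCP at [0.143, -0.557, 0.192] pointing down, gripper open.
Joint ranges: [-2.89, 2.89], [-0.75, 2.08], [0.22, 2.7], [-1.18, 4.32], [0.11, 2.71], [-2.7, 2.7]. Speed limits (rad/s): [2.57, 2.57, 3.14, 3.14, 3.14, 3.14].

## Interface

Orientations are given as a unit quaternion [w, x, y, z].
In Python, from rig import manip, imaging, workorder gives the robot as it stands.
- The arm moves only by the tool apply_moves, never from a script. Its argument "moves" is one flat list of numbers, 7 for each row, row after row: the finger opening in m, from 0 to 0.0854, then the shift along the tool's x, y, z in m, then the turn, a rotation vector about the tool's x, y, z in rad. In form: [jaw, tx, ty, tz, rx, ry, rz, jaw, tx, ty, tz, rx, ry, rz, ...]. A call has exactly 8 rows; each row shifts and turns the pose as measured when the row begins, along the tool's axes as they then stand; what a row does not reach is not made up. A row lasts 1/12 s, in which the tool goes at most 41.7 mm and 7.16 degrees, less where a joint would pass 70% of its speed; a pose out of reach is approached as far as the arm can. A call with a gripper value outside its range is refused whole. The fingers move at their own pace and stop on an object; "newtons" is the grip in N (left out, the last holds). Time passes only in rows, so rows that do not move let the fingers close, or fill a call up. It gives the time, the measured TCP pose, the force and the opening at its end, in the units of the state.
- manip.get_state(): the state, without advancing time (a new reading comes with each control period).
- imaging.get_image(name): name is "side" or "top"; returns a dict with "image" (384x512x3 uint8, red, green, blue), "range_z" (384x512 float32, m along the optical axis (not along the pixel's ray), 0 where there is no reading), "fx", "fy", "cx", "cy" (pixels), "R" (3x3) and "t" (3): a world point X has camera coordinates R X + t. Camera axes: x right, y down, z forward; pixel columns grow to the right and rows downward; lengths in m; the calibration is good to about 2 mm. A picture is of the moment at which its call begins.
- workorder.sign_off(): hands the job in, once; it reports no verdict.
The state is a dict: "clock": time; "qpos": joint angles; "qd": joint speeds; "effort": joint torques, N m; "position": TCP position; "ee_rot": TCP orientation; "contact_force": force on the tool from outside, world axes, zero at the start; "moment": the same for the moment, N m; "width": finger opening in m.
Only numpy, scipy, OpenCV 4.12 (cv2) and the standard library are available. Lean on these libraries where they do the work, as an engineer would, in place of code of your own. Each camera call takes 0.05 s, during which the arm holds its last target.

## Task

Two spray cans belong in the empty cells of the plywood crate, and one of them has fallen over. Stand the fallen can upright, cap up, on the plate of the bench scale and let go of it for a full second so that the scale can read its weight; then finish with both cans standing upright, cap up, on the floor of the crate, one in each empty cell. Set the cans down rather than dropping them or knocking them over, leave the two jars in their cells and leave the other things on the bench where they are.

Things in the scene. Friction and masses are not known exactly. Their poses are not given: they have to be found in the camera images.
- standing_can_mid (a point): The standing aluminium spray can with a white printed band and a grey cap: round body 50 mm in diameter from its base to 120 mm up, a shoulder to 130 mm, cap 38 mm in diameter up to the full height of 158 mm; 0.2 to 0.4 kg. This point is on its axis, half-way up (79 mm from base and from cap top). Its z axis runs along the can from base to cap. It stands on the bench at the start.
- fallen_can_mid (a point): The fallen aluminium spray can with a white printed band and a grey cap: round body 50 mm in diameter from its base to 120 mm up, a shoulder to 130 mm, cap 38 mm in diameter up to the full height of 158 mm; 0.2 to 0.4 kg. This point is on its axis, half-way up (79 mm from base and from cap top). Its z axis runs along the can from base to cap. It lies on its side on the bench at the start and can roll; the same shape as the other.
- crate: Plywood crate, open on top, 163 x 163 mm, 80 mm high, fixed to the bench, divided in 2 x 2 square cells of 74 mm (walls 5 mm, floor 6 mm thick). Origin: centre of its underside; x and y run along its walls, z up. Cell centres lie at x = +-39.5 mm, y = +-39.5 mm. Two diagonally opposite cells, (x+, y-) and (x-, y+), already hold a jar each; (x+, y+) and (x-, y-) are empty.
- scale: Low bench scale, does not move: square steel weighing plate 140 x 140 mm whose top is 30 mm above the bench, and a lower console (18 mm high) that reaches from the plate 110 mm out from its centre on its -x side. Origin: on the bench under the middle of the plate; x and y along the plate's edges, z up.
- jar_a: White jar with steel lid, 56 mm across, 75 mm high, in one crate cell; origin at the centre of its underside, z up.
- jar_b: The other such jar, in the diagonally opposite cell.
- tape: Bystander: roll of brown tape lying flat, 100 mm across, 45 mm high; origin on its underside.
- screwdriver: Bystander: screwdriver with a black handle, lying, 190 mm long; origin on its underside.
- wrench: Bystander: steel wrench, lying, 180 mm long; origin on its underside.
- mug: Bystander: white mug, 80 mm across, 95 mm high; origin on its underside.
- carton: Bystander: small brown carton, 130 x 90 x 60 mm; origin on its underside.
- battery: Bystander: black tool battery, 110 x 70 mm, 63 mm high; origin on its underside.
- drill: Bystander: cordless drill lying on its side, 75 mm high; origin on its underside.
There are look-alikes about, which are no part of the job. What is shaped like the part that bears fallen_can_mid but pink or red is not meant. Leave any yellow look-alike of the jar_b alone.

How it is judged:
On the way:
1. the fallen can stands upright, cap up, on the scale's plate, let go (x of fallen_can_mid in the frame of scale between -0.065 and 0.065 m and y of fallen_can_mid in the frame of scale between -0.065 and 0.065 m and z of fallen_can_mid in the frame of scale between 0.104 and 0.114 m and angle between fallen_can_mid's own z axis and vertical below 0.1 rad and contact force between the fingers and fallen_can below 0.1 N and contact force between fallen_can and scale above 0.8 N and linear speed of fallen_can below 0.02 m/s), for 0.6 s.
At the end, for the whole second after the job is handed in: Both spray cans stand in the crate, each in its own cell: centre within the crate's outline, base on the crate's floor (height within 7 mm), cap up and within 0.12 rad of upright, at rest; both jars still stand on the floor of the crate, upright within 0.12 rad, at rest (x of standing_can_mid in the frame of crate between -0.062 and 0.062 m and y of standing_can_mid in the frame of crate between -0.062 and 0.062 m and z of standing_can_mid in the frame of crate between 0.078 and 0.092 m and angle between each of standing_can_mid, fallen_can_mid, jar_a, jar_b's own z axis and vertical below 0.12 rad and linear speed of each of standing_can, fallen_can, jar_a, jar_b below 0.02 m/s and x of fallen_can_mid in the frame of crate between -0.062 and 0.062 m and y of fallen_can_mid in the frame of crate between -0.062 and 0.062 m and z of fallen_can_mid in the frame of crate between 0.078 and 0.092 m and x of jar_a in the frame of crate between -0.062 and 0.062 m and y of jar_a in the frame of crate between -0.062 and 0.062 m and z of jar_a in the frame of crate between -0.001 and 0.013 m and x of jar_b in the frame of crate between -0.062 and 0.062 m and y of jar_b in the frame of crate between -0.062 and 0.062 m and z of jar_b in the frame of crate between -0.001 and 0.013 m); the robot touches nothing.
It fails at once if a can was dropped or knocked over (the standing can moved faster than 0.8 m/s while not held) (linear speed of standing_can above 0.8 m/s and contact force between the fingers and standing_can below 0.1 N).
It fails at once if a can was dropped or knocked over (the fallen can moved faster than 0.8 m/s while not held) (linear speed of fallen_can above 0.8 m/s and contact force between the fingers and fallen_can below 0.1 N).
It fails at once if a bystander (tape, screwdriver, wrench, mug, carton, battery or drill) was moved by more than 40 mm (distance of any of tape, screwdriver, wrench, mug, carton, battery, drill from where it was at the start of the episode above 0.04 m).
It also fails if it takes over 70 s, if anything falls off the work surface, if the arm or the gripper's body presses on something with over 40 N, if the wrist force passes 120 N, or if a joint passes its speed limit or range.

## Working session

There is one attempt and no reset: what is moved stays moved. The work goes in short steps, Python scripts to look and compute and a tool call to move; the robot and the scene stay as the last step left them, time stands still between calls to the robot, and variables do not carry over. Pictures are saved under pics/ and viewed, and the job is handed in when it is done.

Besides the shell and the picture viewer there is one more tool, called after "Call:" as name(argument=value, ...) on one line, values as JSON. apply_moves: Moves the arm, as the interface text tells. Its arguments: {"type":"object","properties":{"moves":{"type":"array"},"newtons":{"type":"number"}},"required":["moves"]}

```bash
ls; mkdir -p pics; python3 - <<'E'
from rig import manip, imaging, workorder
import cv2,numpy as np
print(manip.get_state(), manip.pinch_z)
for n in ("top","side"):
    d=imaging.get_image(n); np.savez(f"{n}0.npz",**d)
    cv2.imwrite(f"pics/{n}0.png",cv2.resize(d["image"][:,:,::-1],(800,600),interpolation=cv2.INTER_CUBIC))
    print(n,d["fx"],d["cx"],d["cy"],(-d["R"].T@d["t"]).round(3),d["R"].round(3).tolist())
E
```

```text
pics
{'clock': 0.0, 'qpos': array([-1.43998354e+00,  2.76590676e-01,  1.50610587e+00,  3.66896654e-06,
        1.36070171e+00, -1.21007008e-01]), 'qd': array([ 0.00047303, -0.0016665 , -0.00080005,  0.00131041,  0.00018019,
        0.00012824]), 'effort': array([ 7.48985749e-04, -4.16766787e+01, -2.45802820e+01, -2.43775703e-04,
        1.09073470e-02, -2.33024053e-06]), 'position': array([ 0.14318612, -0.55628105,  0.1909531 ]), 'ee_rot': array([-9.02801994e-04,  9.92083459e-01,  1.25577050e-01, -2.63255510e-06]), 'contact_force': array([-0.29924076, -0.00919532, -0.02466971]), 'moment': array([0.01988373, 0.04015732, 0.0101961 ]), 'width': 0.08517884460668457} 0.0187
top 383.57255148299885 261.53489628461216 194.62650776424644 [ 0.29  -0.056  1.336] [[-0.024, -1.0, 0.003], [-0.976, 0.023, -0.216], [0.216, -0.008, -0.976]]
side 484.8888781648471 253.54389484573986 183.05931819837684 [-0.405 -1.028  1.377] [[0.7, -0.714, -0.013], [-0.506, -0.483, -0.715], [0.504, 0.507, -0.699]]
```

View pics/top0.png

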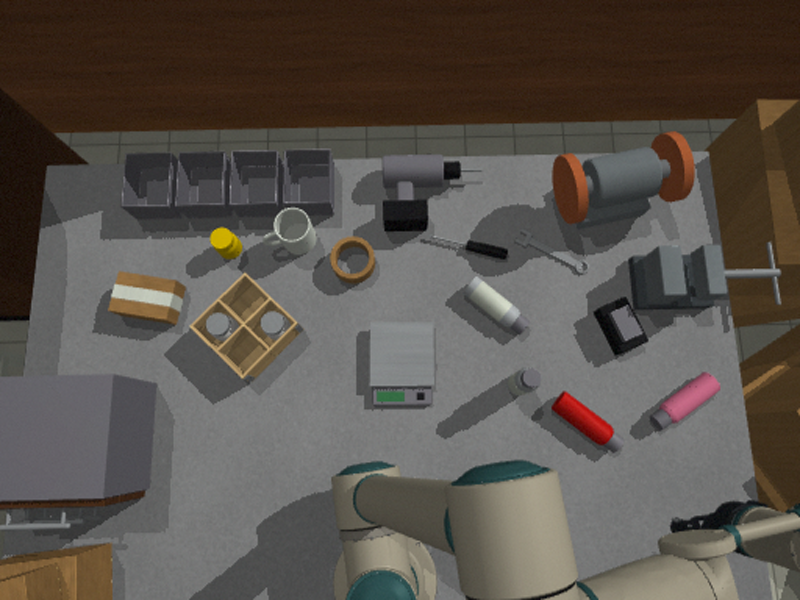

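View pics/side0.png

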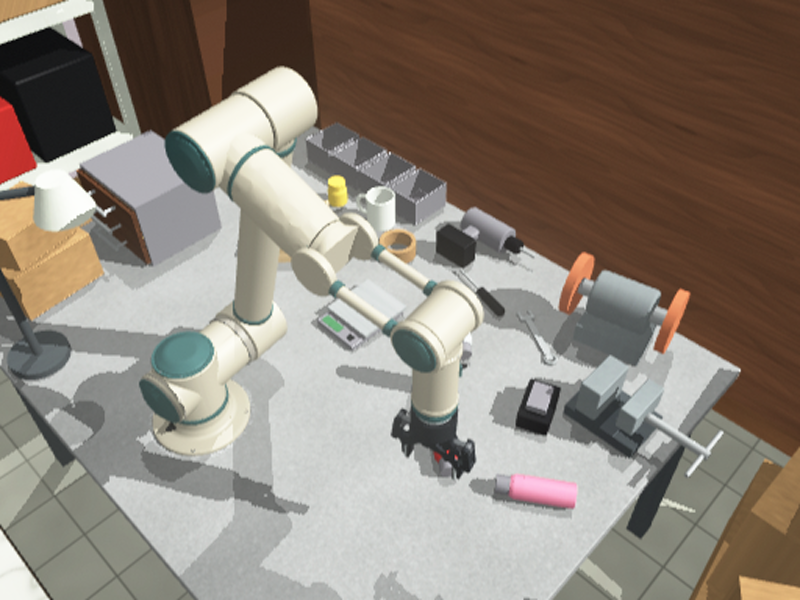

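Could be taken for the fallen can (800x600 top view): white-banded can (495,305), red can (588,420), pink can (685,400). I choose the white/aluminium one at (495,305). The standing can is at (523,382). The yellow jar-like thing at (226,243) is left alone. Now a close crop and measurements.

```bash
cat > h.py <<'E'
import numpy as np,cv2
from scipy.spatial.transform import Rotation as Ro
def P3(d):
    v,u=np.mgrid[0:384,0:512]; z=d["range_z"]
    c=np.stack([(u-d["cx"])/d["fx"]*z,(v-d["cy"])/d["fy"]*z,z],-1)
    return (c-d["t"])@d["R"]
def proj(d,X):
    c=d["R"]@np.array(X,float)+d["t"]; return (float(d["fx"]*c[0]/c[2]+d["cx"]),float(d["fy"]*c[1]/c[2]+d["cy"]))
def ray(d,u,v,z):
    r=np.array([(u-d["cx"])/d["fx"],(v-d["cy"])/d["fy"],1.])@d["R"]; o=-d["R"].T@d["t"]
    return o+r*(z-o[2])/r[2]
E
python3 - <<'E'
from h import *
d=dict(np.load("top0.npz")); im=d["image"][:,:,::-1]
a=cv2.resize(im[165:285,275:355],None,fx=5,fy=5,interpolation=cv2.INTER_CUBIC)[:600]
b=cv2.resize(im[165:285,115:195],None,fx=5,fy=5,interpolation=cv2.INTER_CUBIC)[:600]
cv2.imwrite("pics/crop0.png",np.hstack([a,b]))
P=P3(d)
np.set_printoptions(suppress=True,precision=3)
def seg(u0,u1,v0,v1,lo,hi):
    q=P[v0:v1,u0:u1].reshape(-1,3); return q[(q[:,2]>lo)&(q[:,2]<hi)]
q=P[320//1-60:300,200:300].reshape(-1,3); print("bench z",np.median(q[:,2]))
f=seg(290,345,172,218,0.012,0.07); print("fallen",len(f),f[:,:2].mean(0),f[:,2].max())
r=cv2.minAreaRect(f[:,:2].astype(np.float32)*1000); print(r)
s=seg(320,350,232,256,0.145,0.18); print("stand cap",len(s),s.mean(0),s.min(0),s.max(0), cv2.minEnclosingCircle(s[:,:2].astype(np.float32)))
c=seg(115,195,170,245,0.068,0.09); print("crate",len(c)); print(cv2.minAreaRect(c[:,:2].astype(np.float32)*1000), np.median(c[:,2]))
p=seg(230,285,200,262,0.024,0.04); print("plate",len(p),p[:,2].mean()); print(cv2.minAreaRect(p[:,:2].astype(np.float32)*1000))
E
```

```text
bench z 0.00014200208858270477
fallen 620 [ 0.57  -0.258] 0.05593081544233422
((570.0054931640625, -261.9886779785156), (157.98138427734375, 49.746543884277344), 47.972503662109375)
stand cap 126 [ 0.398 -0.302  0.157] [ 0.38  -0.321  0.145] [ 0.415 -0.284  0.164] ((0.39844810962677, -0.3026331961154938), 0.019037507474422455)
crate 957
((533.1632080078125, 287.7773742675781), (167.73373413085938, 162.67991638183594), 45.556190490722656) 0.07969266120627298
plate 1661 0.030175657082522924
((450.2193603515625, -48.48847961425781), (138.10440063476562, 178.86172485351562), 89.31209564208984)
```

View pics/crop0.png

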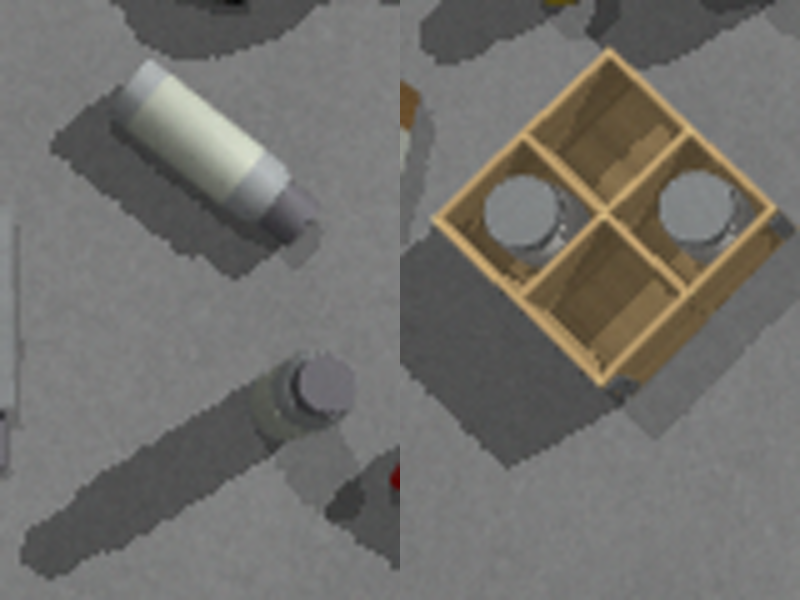

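The crop confirms it: aluminium can with white band, cap at lower right (fallen), and the standing can below it. The empty cells are the top and bottom ones. I start moving, and the poses I get also identify the arm's kinematics.

Call:
apply_moves(moves=[0.0854,0.03,-0.011,-0.012,0,0,0,0.0854,0.03,-0.011,-0.012,0,0,0,0.0854,0.03,-0.011,-0.012,0,0,0,0.0854,0.03,-0.011,-0.012,0,0,0,0.0854,0.03,-0.011,-0.012,0,0,0,0.0854,0.03,-0.011,-0.012,0,0,0,0.0854,0.03,-0.011,-0.012,0,0,0,0.0854,0.03,-0.011,-0.012,0,0,0], newtons=40)

```text
clock: 0.77
position: [0.3552, -0.4074, 0.2827]
ee_rot: [-0.008, 0.993, 0.119, -0.003]
contact_force: [0.7, -0.6, -0.5]
width: 0.0854
```

```bash
cat > log.py <<'E'
from rig import manip; import json
s=manip.get_state(); r=dict(c=s["clock"],q=list(map(float,s["qpos"])),p=list(map(float,s["position"])),o=list(map(float,s["ee_rot"])))
open("log.jsonl","a").write(json.dumps(r)+"\n"); print(r)
E
python3 log.py
```

```text
{'c': 0.7667, 'q': [-0.9835517005534357, 0.1963887903231889, 1.3919281079273778, 0.0013097825572782745, 1.570291607138017, 0.34832780581581757], 'p': [0.3551816873419319, -0.40743838669867793, 0.2826862359443965], 'o': [-0.007889101029396174, 0.9928378813902599, 0.11916429584086083, -0.0032517623221867214]}
```

Call:
apply_moves(moves=[0.0854,0.03,-0.01,0,0.03,0.05,-0.07,0.0854,0.03,-0.01,0,0.03,0.05,-0.07,0.0854,0.03,-0.01,0,0.03,0.05,-0.07,0.0854,0.03,-0.005,0,0.03,0.05,-0.07,0.0854,0.03,-0.005,0,0.03,0.05,-0.07,0.0854,0.02,0,0,0.03,0.05,-0.07,0.0854,0.01,0,0,0.03,0.05,-0.07,0.0854,0,0,0,0.03,0.05,-0.07])

```text
clock: 1.43
position: [0.5152, -0.2831, 0.3161]
ee_rot: [-0.153, 0.883, 0.401, 0.189]
contact_force: [-0.1, 0.0, 0.1]
width: 0.0854
```

```bash
python3 log.py
```

```text
{'c': 1.4333, 'q': [-0.9231762853758001, 0.32315277896946143, 1.2502278828291926, 0.44665098955850535, 1.778712845243829, -0.15687901693648315], 'p': [0.5152449358516107, -0.28306557739083815, 0.3161149472718997], 'o': [-0.15289489933347633, 0.8834795783008504, 0.40054083664461404, 0.18882272814253606]}
```

Call:
apply_moves(moves=[0.0854,0,0,0.02,0.01,0.06,0,0.0854,0,0,0.02,0.01,0.06,0,0.0854,0,0,0.02,0.01,0.06,0,0.0854,0,0,0.02,0.01,0.06,0,0.0854,0,0,0.02,0.01,0.06,0,0.0854,0,0,0,0,0,0,0.0854,0,0,0,0,0,0,0.0854,0,0,0,0,0,0])

```text
clock: 2.1
position: [0.5432, -0.2336, 0.2281]
ee_rot: [-0.237, 0.84, 0.376, 0.312]
contact_force: [-1.1, -0.1, -0.5]
width: 0.0853
```

```bash
python3 log.py; python3 - <<'E'
from h import *; import json
from scipy.optimize import least_squares
L=[json.loads(l) for l in open("log.jsonl")]
L.append(dict(q=[-1.43998354,0.27659,1.506106,0,1.3607,-.121007],p=[0.14318612,-0.55628105,0.1909531],o=[-9.02801994e-04,9.92083459e-01,1.25577050e-01,-2.63e-06]))
def Rq(q): return Ro.from_euler("ZYZYZ",[q[0],q[1]+q[2],q[3],q[4],q[5]+np.pi/2])
for l in L: print("rot err",(Rq(l["q"]).inv()*Ro.from_quat(l["o"],scalar_first=True)).magnitude())
def fk(q,k):
    d1,a1,L2,a3,L4,d6=k
    v=np.array([a1,0,d1])+Ro.from_euler("Y",q[1]).apply([0,0,L2])+Ro.from_euler("Y",q[1]+q[2]).apply([a3,0,L4])
    return Ro.from_euler("Z",q[0]).apply(v)+Rq(q).apply([0,0,d6])
f=lambda k:np.concatenate([fk(l["q"],k)-l["p"] for l in L])
r=least_squares(f,[.3,0,.4,0,.4,.2]); print(r.x,r.cost,r.fun.reshape(-1,3).round(4))
print(np.linalg.svd(r.jac)[1])
E
```

```text
{'c': 2.1, 'q': [-0.9911262770920016, 0.4201492892710575, 1.5081147354709727, 0.6923983970964108, 1.6468088474905351, -0.3655846390800918], 'p': [0.5432373133320424, -0.23356194449728682, 0.228075413711313], 'o': [-0.23702496483205618, 0.839619589725317, 0.3758221078586517, 0.3124353594594132]}Traceback (most recent call last):
  File "<stdin>", line 6, in <module>
  File "<stdin>", line 5, in Rq
  File "scipy/spatial/transform/_rotation.pyx", line 1413, in scipy.spatial.transform._rotation.Rotation.from_euler
ValueError: Expected axis specification to be a non-empty string of upto 3 characters, got ZYZYZ
```

```bash
cat >> h.py <<'E'
import json
from scipy.optimize import least_squares
def Rq(q):
    return Ro.from_euler("ZYZ",[q[0],q[1]+q[2],q[3]])*Ro.from_euler("YZ",[q[4],q[5]+np.pi/2])
def fk(q,k):
    d1,a1,L2,a3,L4,d6=k
    v=np.array([a1,0,d1])+Ro.from_euler("Y",q[1]).apply([0,0,L2])+Ro.from_euler("Y",q[1]+q[2]).apply([a3,0,L4])
    return Ro.from_euler("Z",q[0]).apply(v)+Rq(q).apply([0,0,d6])
E
python3 - <<'E'
from h import *
L=[json.loads(l) for l in open("log.jsonl")]
L.append(dict(q=[-1.43998354,0.27659,1.506106,0,1.3607,-.121007],p=[0.14318612,-0.55628105,0.1909531],o=[-9.02801994e-04,9.92083459e-01,1.25577050e-01,-2.63e-06]))
for l in L: print("rot err",(Rq(l["q"]).inv()*Ro.from_quat(l["o"],scalar_first=True)).magnitude())
f=lambda k:np.concatenate([fk(l["q"],k)-l["p"] for l in L])
r=least_squares(f,[.3,0,.4,0,.4,.2]); print(r.x,r.cost);print(r.fun.reshape(-1,3).round(4))
print(np.linalg.svd(r.jac)[1])
E
```

```text
rot err 3.3192582804171164e-16
rot err 5.556750114355364e-16
rot err 3.944808480857957e-16
rot err 4.312085656391881e-06
[ 0.01936183 -0.09985069  0.91864148  0.10523294  0.45917803  0.52481206] 0.005187031290239763
[[-0.0622 -0.0315 -0.0003]
 [-0.0118 -0.0148  0.0051]
 [ 0.0046  0.0067  0.0074]
 [-0.0679 -0.0156 -0.0121]]
[3.92196291 2.8275172  0.72800861 0.2089827  0.20497448 0.08757058]
```

```bash
cat >> h.py <<'E'
def fk(q,k):
    d1,a1,b,L2,a3,L4,c,d6,e=k
    v=np.array([a1,b,d1])+Ro.from_euler("Y",q[1]).apply([0,0,L2])+Ro.from_euler("YZ",[q[1]+q[2],q[3]]).apply([0,c,L4])+Ro.from_euler("Y",q[1]+q[2]).apply([a3,0,0])
    v=v+Ro.from_euler("YZ",[q[1]+q[2],q[3]]).apply(Ro.from_euler("Y",q[4]).apply([e,0,0]))
    return Ro.from_euler("Z",q[0]).apply(v)+Rq(q).apply([0,0,d6])
E
python3 - <<'E'
from h import *
L=[json.loads(l) for l in open("log.jsonl")]
L.append(dict(q=[-1.43998354,0.27659,1.506106,0,1.3607,-.121007],p=[0.14318612,-0.55628105,0.1909531],o=[-9.02801994e-04,9.92083459e-01,1.25577050e-01,-2.63e-06]))
for mask in ([1,0,1,1,0,1,1,1,0],[1,0,0,1,0,1,1,1,0],[1,0,1,1,0,1,0,1,0],[1,1,1,1,0,1,1,1,0],[1,0,1,1,1,1,1,1,0],[1,0,1,1,0,1,1,1,1],[1,1,1,1,1,1,1,1,1]):
    m=np.array(mask,bool)
    def full(x): k=np.zeros(9);k[m]=x;return k
    f=lambda x:np.concatenate([fk(l["q"],full(x))-l["p"] for l in L])
    r=least_squares(f,np.array([.3,0,.05,.4,0,.4,0.01,.2,0])[m],xtol=1e-14,ftol=1e-14); print(mask,full(r.x).round(4),r.cost**.5)
E
```

```text
[1, 0, 1, 1, 0, 1, 1, 1, 0] [ 0.1456  0.      0.072   0.56    0.      0.4332 -0.0025  0.403   0.    ] 0.008967602658713958
[1, 0, 0, 1, 0, 1, 1, 1, 0] [0.1682 0.     0.     0.5353 0.     0.4406 0.0642 0.4202 0.    ] 0.031220082448834847
[1, 0, 1, 1, 0, 1, 0, 1, 0] [0.1467 0.     0.0697 0.5581 0.     0.4336 0.     0.403  0.    ] 0.00902736600177498
[1, 1, 1, 1, 0, 1, 1, 1, 0] [ 0.1553  0.0181  0.0755  0.546   0.      0.419  -0.0056  0.4004  0.    ] 0.008461546687821717
[1, 0, 1, 1, 1, 1, 1, 1, 0] [0.1368 0.     0.0694 0.6297 0.0604 0.4211 0.     0.404  0.    ] 7.85402294596064e-07
[1, 0, 1, 1, 0, 1, 1, 1, 1] [ 0.1491  0.      0.0695  0.5556  0.      0.4275  0.      0.4028 -0.0069] 0.008915202170362338
[1, 1, 1, 1, 1, 1, 1, 1, 1] [ 0.1368  0.      0.0694  0.6297  0.0604  0.4211 -0.      0.404   0.    ] 7.538135189631238e-07
```

```bash
cat >> h.py <<'E'
d1,b,L2,a3,L4,d6=.1368,.0694,.6297,.0604,.4211,.404
LO=np.array([-2.89,-.75,.22,-1.18,.11,-2.7]);HI=np.array([2.89,2.08,2.7,4.32,2.71,2.7])
def ik(p,R):
    """p TCP, R 3x3; all in-range solutions"""
    W=np.array(p)-d6*R[:,2]; out=[]
    rho=np.hypot(W[0],W[1]); 
    if rho<b: return out
    for sgn in (1,-1):
        r=sgn*np.sqrt(rho**2-b**2); q1=np.arctan2(W[1],W[0])-np.arctan2(b,r)
        z=W[2]-d1; L=np.hypot(a3,L4); D=np.hypot(r,z); g=np.arctan2(a3,L4)
        ca=(D*D-L2*L2-L*L)/(2*L2*L)
        if abs(ca)>1: continue
        for t in (np.arccos(ca),-np.arccos(ca)):
            # link2 abs pitch = q2+q3+g
            q3=t-g; q2=np.arctan2(r,z)-np.arctan2(L*np.sin(t),L2+L*np.cos(t))
            M=Ro.from_euler("ZY",[q1,q2+q3]).inv().as_matrix()@R
            q5=np.arccos(np.clip(M[2,2],-1,1))
            q4=np.arctan2(M[1,2],M[0,2]); q6=np.arctan2(M[2,1],-M[2,0])-np.pi/2
            q=np.array([q1,q2,q3,q4,q5,q6])
            for i in (0,3,5):
                c=[q[i]+2*np.pi*n for n in (-1,0,1)]; c=[x for x in c if LO[i]<x<HI[i]]; q[i]=c[0] if c else 99
            q[1]=(q[1]+np.pi)%(2*np.pi)-np.pi;q[2]=(q[2]+np.pi)%(2*np.pi)-np.pi
            if (q>LO+.03).all() and (q<HI-.03).all(): out.append(q)
    return out
up=np.array([0,0,1.])
def Rgrasp(a,dl,s=1):
    z=-up*np.cos(dl)-a*np.sin(dl); x=s*(-a*np.cos(dl)+up*np.sin(dl)); return np.stack([x,np.cross(z,x),z],1)
def Rstand(be,dl,s=1):
    h=np.array([np.cos(be),np.sin(be),0]); z=h*np.cos(dl)-up*np.sin(dl); x=-s*(up*np.cos(dl)+h*np.sin(dl)); return np.stack([x,np.cross(z,x),z],1)
PZ=.0187
E
python3 - <<'E'
from h import *
np.set_printoptions(suppress=True,precision=2)
q=[json.loads(l) for l in open("log.jsonl")][-1]
print(q["q"],ik(q["p"],Ro.from_quat(q["o"],scalar_first=True).as_matrix()))
al=np.radians(48); a=-np.array([np.cos(al),np.sin(al),0]); mid=np.array([.570,-.262,.025])
for s in (1,-1):
  for dl in np.radians([0,15,30,45]):
    R=Rgrasp(a,dl,s); print("GRASP",s,np.degrees(dl).round(),[x for x in ik(mid+R[:,2]*PZ,R)])
    for be in range(-180,180,15):
      R=Rstand(np.radians(be),dl,s); S=ik(np.array([.45,-.048,.109])+R[:,2]*PZ,R)
      if S: print("  ",be,*S)
E
```

```text
[-0.9911262770920016, 0.4201492892710575, 1.5081147354709727, 0.6923983970964108, 1.6468088474905351, -0.3655846390800918] [array([-0.99,  0.42,  1.51,  0.69,  1.65, -0.37])]
GRASP 1 0.0 [array([-0.54,  0.5 ,  1.64,  0.  ,  1.  ,  0.19])]
   -180 [-0.14  1.08  1.21 -0.21  2.41  1.41]
   -165 [-0.02  1.07  1.25 -0.41  2.35  1.28]
   -150 [ 0.1   1.04  1.33 -0.57  2.26  1.19]
   -135 [ 0.21  1.01  1.45 -0.7   2.13  1.15]
   -120 [ 0.32  0.97  1.59 -0.82  1.99  1.16]
   -105 [ 0.42  0.93  1.76 -0.94  1.85  1.21]
   -90 [ 0.52  0.9   1.95 -1.07  1.72  1.31]
   45 [-1.26  0.94  2.42  1.11  1.47  1.38]
   60 [-1.13  0.89  2.19  0.97  1.61  1.62]
   75 [-1.    0.89  1.98  0.85  1.75  1.77]
   90 [-0.88  0.92  1.79  0.74  1.89  1.85]
   105 [-0.75  0.96  1.62  0.63  2.04  1.89]
   120 [-0.63  1.    1.47  0.52  2.17  1.88]
   135 [-0.51  1.04  1.35  0.38  2.29  1.83]
   150 [-0.38  1.07  1.26  0.2   2.38  1.72]
   165 [-0.26  1.08  1.21  0.    2.42  1.57]
GRASP 1 15.0 [array([-0.7 ,  0.49,  1.71,  0.32,  0.96, -0.16])]
   -180 [-0.14  0.95  1.24 -0.18  2.25  1.42]
   -165 [-0.03  0.94  1.28 -
[... 5372 characters left out ...]
32  0.39  1.96 -0.79  1.23 -2.37]
   -75 [ 0.36  0.31  2.1  -0.93  1.07 -2.43]
   -60 [ 0.35  0.23  2.24 -1.11  0.89 -2.48]
   -15 [-0.26 -0.01  2.57  3.16  0.2  -1.58]
   0 [-0.65 -0.02  2.58  1.76  0.45 -0.7 ]
   15 [-0.88  0.04  2.51  1.35  0.72 -0.71]
   30 [-0.96  0.13  2.4   1.1   0.91 -0.76]
   45 [-0.95  0.22  2.27  0.93  1.06 -0.81]
   60 [-0.9   0.3   2.12  0.78  1.2  -0.86]
   75 [-0.83  0.38  1.98  0.66  1.34 -0.91]
   90 [-0.74  0.45  1.85  0.55  1.46 -0.98]
   105 [-0.65  0.51  1.72  0.45  1.58 -1.07]
   120 [-0.56  0.56  1.61  0.34  1.68 -1.17]
   135 [-0.46  0.6   1.52  0.23  1.77 -1.29]
   150 [-0.36  0.63  1.46  0.12  1.82 -1.42]
   165 [-0.26  0.65  1.43  0.    1.85 -1.57]
```

```bash
cat >> h.py <<'E'
def rows(p,R,T,Rt,n):
    """constant row (t,r) repeated n times that leads from (p,R) to (T,Rt)"""
    D=R.T@Rt; r=Ro.from_matrix(D).as_rotvec()/n; A=Ro.from_rotvec(r).as_matrix()
    S=sum(np.linalg.matrix_power(A,k) for k in range(n))
    t=np.linalg.solve(S,R.T@(np.array(T)-p))
    path=[];pp,RR=np.array(p,float),R.copy()
    for k in range(n): pp=pp+RR@t; RR=RR@A; path.append(pp.round(3))
    return t,r,path
def cur():
    from rig import manip
    s=manip.get_state(); return s["position"],Ro.from_quat(s["ee_rot"],scalar_first=True).as_matrix(),s
def go(T,Rt,n,show=True):
    p,R,s=cur(); t,r,path=rows(p,R,T,Rt,n)
    np.set_printoptions(suppress=True,precision=4)
    print("row",t.round(4),r.round(4),"n",n,"| |t|mm",(np.linalg.norm(t)*1e3).round(1),"deg",np.degrees(np.linalg.norm(r)).round(2))
    if show: print(" minz",min(x[2] for x in path),[x.tolist() for x in path[::2]],"ik end",ik(T,Rt))
al=np.radians(48); A=-np.array([np.cos(al),np.sin(al),0]); MID=np.array([.570,-.262,.027]); DL=np.radians(25)
E
python3 - <<'E'
from h import *
R=Rgrasp(A,DL); G=MID+R[:,2]*PZ
print(G); go(G-R[:,2]*.1,R,8)
E
```

```text
[ 0.57528811 -0.25612696  0.01005204]
row [-0.0131  0.0062  0.0096] [-0.0221 -0.0437 -0.0044] n 8 | |t|mm 17.4 deg 2.82
 minz 0.101 [[0.545, -0.238, 0.211], [0.546, -0.248, 0.178], [0.547, -0.262, 0.146], [0.547, -0.278, 0.115]] ik end [array([-0.8798,  0.4075,  1.6435,  0.4655,  1.1984, -0.3425])]
```

Call:
apply_moves(moves=[0.0854,-0.0131,0.0062,0.0096,-0.0221,-0.0437,-0.0044,0.0854,-0.0131,0.0062,0.0096,-0.0221,-0.0437,-0.0044,0.0854,-0.0131,0.0062,0.0096,-0.0221,-0.0437,-0.0044,0.0854,-0.0131,0.0062,0.0096,-0.0221,-0.0437,-0.0044,0.0854,-0.0131,0.0062,0.0096,-0.0221,-0.0437,-0.0044,0.0854,-0.0131,0.0062,0.0096,-0.0221,-0.0437,-0.0044,0.0854,-0.0131,0.0062,0.0096,-0.0221,-0.0437,-0.0044,0.0854,-0.0131,0.0062,0.0096,-0.0221,-0.0437,-0.0044])

```text
clock: 2.77
position: [0.5556, -0.3025, 0.1153]
ee_rot: [-0.063, 0.892, 0.402, 0.195]
contact_force: [0.9, -0.6, -0.5]
width: 0.0852
```

```bash
python3 - <<'E'
from h import *
from rig import imaging
R=Rgrasp(A,DL); G=MID+R[:,2]*PZ
print(cur()[0]); go(G,R,8)
for n in ("top","side"):
    d=imaging.get_image(n); u,v=map(int,proj(d,MID))
    im=d["image"][max(v-60,0):v+60,max(u-65,0):u+65,::-1]
    cv2.imwrite(f"pics/{n}1.png",cv2.resize(im,None,fx=4.5,fy=4.5,interpolation=cv2.INTER_CUBIC))
E
```

```text
[ 0.55560975 -0.30246398  0.1152987 ]
row [ 0.0001 -0.0024  0.0144] [0.0051 0.0032 0.0023] n 8 | |t|mm 14.6 deg 0.37
 minz 0.01 [[0.558, -0.297, 0.102], [0.563, -0.286, 0.076], [0.568, -0.274, 0.049], [0.573, -0.262, 0.023]] ik end [array([-0.8093,  0.5063,  1.7429,  0.526 ,  0.996 , -0.3898])]
```

View pics/top1.png

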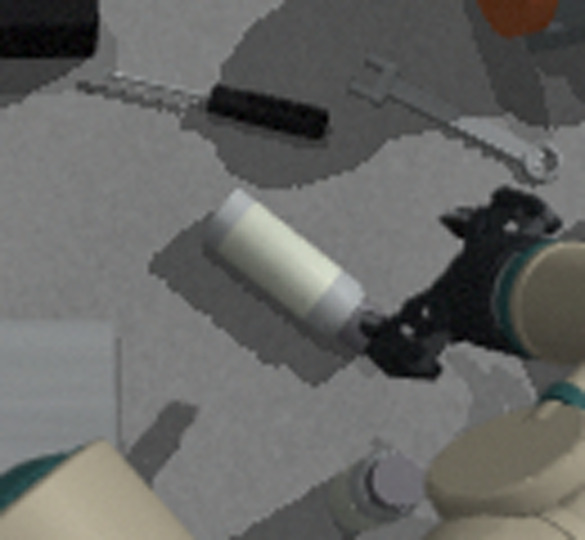

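View pics/side1.png

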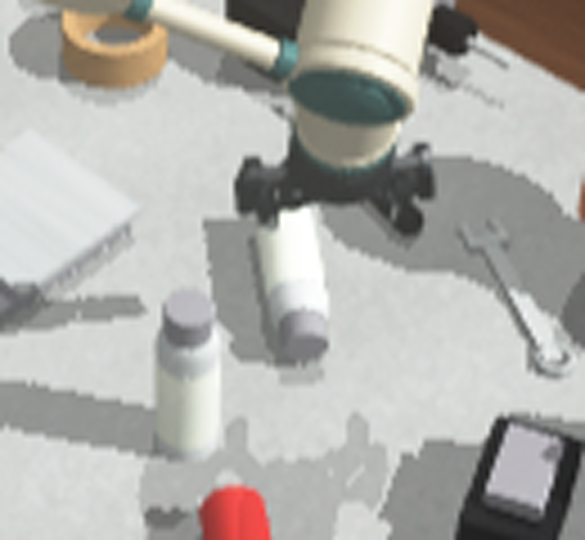

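Both views show the jaws open above the can's mid (top-crop 290,265). The tool is about 19 mm off sideways, so I correct that first and then descend.

Call:
apply_moves(moves=[0.0854,0,-0.0048,0.008,0.01,0.006,0.005,0.0854,0,-0.0048,0.008,0.01,0.006,0.005,0.0854,0,-0.0048,0.008,0.01,0.006,0.005,0.0854,0,-0.0048,0.008,0.01,0.006,0.005,0.0854,0,0,0.005,0,0,0,0.0854,0,0,0.005,0,0,0,0.0854,0,0,0,0,0,0,0.0854,0,0,0,0,0,0])

```text
clock: 3.53
position: [0.5547, -0.274, 0.0768]
ee_rot: [-0.091, 0.892, 0.396, 0.2]
contact_force: [-0.3, -1.0, 0.1]
width: 0.0852
```

```bash
python3 - <<'E'
from h import *
R=Rgrasp(A,DL); G=MID+R[:,2]*PZ
print(cur()[0]); go(G,R,6)
E
```

```text
[ 0.55468627 -0.27404344  0.07675836]
row [-0.0007  0.0006  0.012 ] [-0.0005 -0.0011 -0.0004] n 6 | |t|mm 12.0 deg 0.08
 minz 0.01 [[0.558, -0.271, 0.066], [0.565, -0.265, 0.043], [0.572, -0.259, 0.021]] ik end [array([-0.8093,  0.5063,  1.7429,  0.526 ,  0.996 , -0.3898])]
```

Call:
apply_moves(moves=[0.0854,-0.0015,0.0015,0.012,0,0,0,0.0854,-0.0015,0.0015,0.012,0,0,0,0.0854,-0.001,0.0006,0.012,0,0,0,0.0854,0,0,0.012,0,0,0,0.0854,0,0,0.012,0,0,0,0.0854,0,0,0.008,0,0,0,0.0854,0,0,0.004,0,0,0,0.0854,0,0,0,0,0,0])

```text
clock: 4.2
position: [0.578, -0.2555, 0.0023]
ee_rot: [-0.09, 0.892, 0.396, 0.2]
contact_force: [-0.1, -0.7, -0.7]
width: 0.0852
```

```bash
python3 - <<'E'
from h import *
from rig import imaging
R=Rgrasp(A,DL); G=MID+R[:,2]*PZ
print(cur()[0]); go(G,R,4,0)
for n in ("side",):
    d=imaging.get_image(n); u,v=map(int,proj(d,MID))
    im=d["image"][max(v-60,0):v+60,max(u-65,0):u+65,::-1]
    cv2.imwrite(f"pics/{n}2.png",cv2.resize(im,None,fx=4.5,fy=4.5,interpolation=cv2.INTER_CUBIC))
E
```

```text
[ 0.57799121 -0.25551833  0.0023115 ]
row [ 0.0003 -0.0004 -0.002 ] [-0.0005 -0.0015 -0.0008] n 4 | |t|mm 2.1 deg 0.1
```

View pics/side2.png

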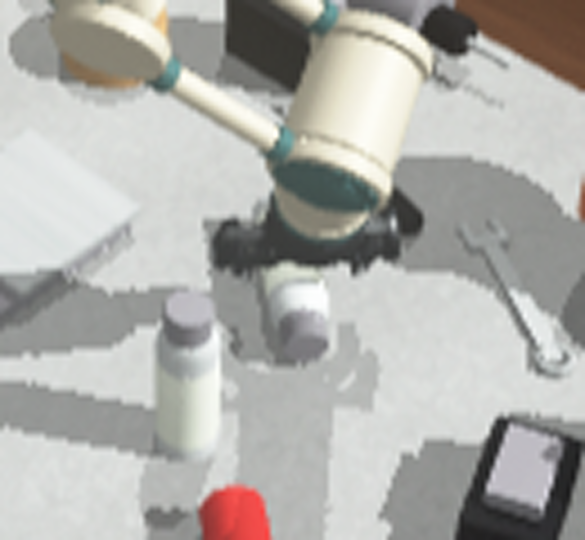

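Call:
apply_moves(moves=[0.0854,0,0,-0.0035,0,0,0,0.04,0,0,0,0,0,0,0.04,0,0,0,0,0,0,0.04,0,0,0,0,0,0,0.04,0,0,0,0,0,0,0.04,0,0,0,0,0,0,0.04,0,0,0,0,0,0,0.04,0,0,0,0,0,0], newtons=50)

```text
clock: 4.92
position: [0.578, -0.2593, 0.0094]
ee_rot: [-0.088, 0.892, 0.396, 0.201]
contact_force: [-0.3, 0.1, 0.9]
width: 0.0398
```

Call:
apply_moves(moves=[0.04,0,0,0,0,0,0,0.04,0,0,0,0,0,0,0.04,0,0,0,0,0,0,0.04,0,0,0,0,0,0,0.04,0.002,0,-0.005,0,0,0,0.04,0.004,0,-0.01,0,0,0,0.04,0.006,0,-0.014,0,0,0,0.04,0.006,0,-0.014,0,0,0])

```text
clock: 5.58
position: [0.5744, -0.2592, 0.0553]
ee_rot: [-0.091, 0.892, 0.395, 0.199]
contact_force: [-0.4, 0.0, 0.7]
width: 0.0402
```

```bash
python3 - <<'E'
from h import *
p,R,s=cur(); print(p,s["width"],s["contact_force"])
E
```

```text
[ 0.5744428  -0.25916093  0.05530811] 0.04015583386641771 [-0.42762345  0.00406593  0.65315826]
```

```bash
python3 - <<'E'
from h import *
from rig import imaging
ims=[]
for n in ("top","side",):
    d=imaging.get_image(n); np.savez(f"{n}3.npz",**d); u,v=map(int,proj(d,MID))
    im=d["image"][max(v-60,0):v+60,max(u-45,0):u+45,::-1]
    ims.append(cv2.resize(im,(400,533),interpolation=cv2.INTER_CUBIC))
cv2.imwrite(f"pics/both3.png",np.hstack(ims))
E
```

```text
(no output)
```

View pics/both3.png

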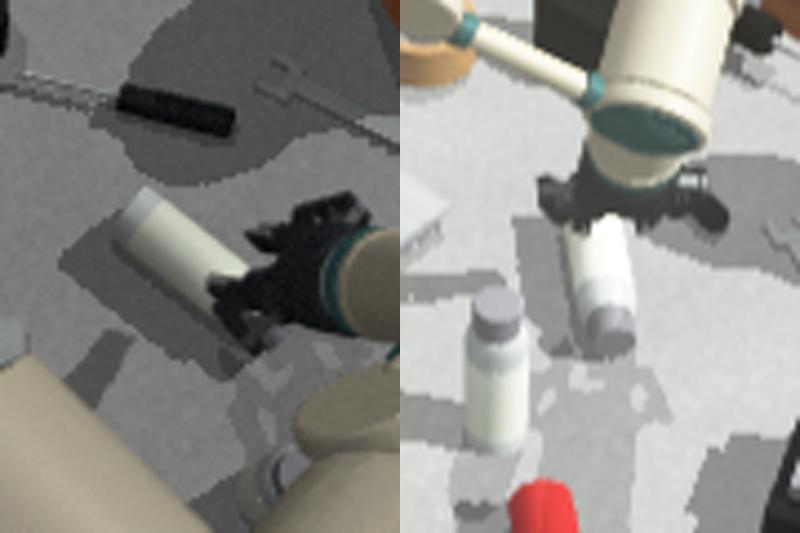

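```bash
python3 - <<'E'
from h import *
d=dict(np.load("top3.npz")); P=P3(d); d0=dict(np.load("top0.npz")); P0=P3(d0)
np.set_printoptions(suppress=True,precision=3)
for (v,u) in [(184,308),(188,305),(190,311),(192,313),(195,318)]: print(P0[v,u],P[v,u])
im=d["image"][165:245,270:370,::-1]; cv2.imwrite("pics/t3.png",cv2.resize(im,None,fx=7,fy=7,interpolation=cv2.INTER_CUBIC))
E
```

```text
[ 0.608 -0.228  0.048] [ 0.608 -0.228  0.051]
[ 0.595 -0.217  0.046] [ 0.594 -0.217  0.049]
[ 0.587 -0.237  0.049] [ 0.586 -0.237  0.051]
[ 0.58  -0.244  0.046] [ 0.58  -0.244  0.046]
[ 0.568 -0.26   0.053] [ 0.569 -0.261  0.044]
```

View pics/t3.png

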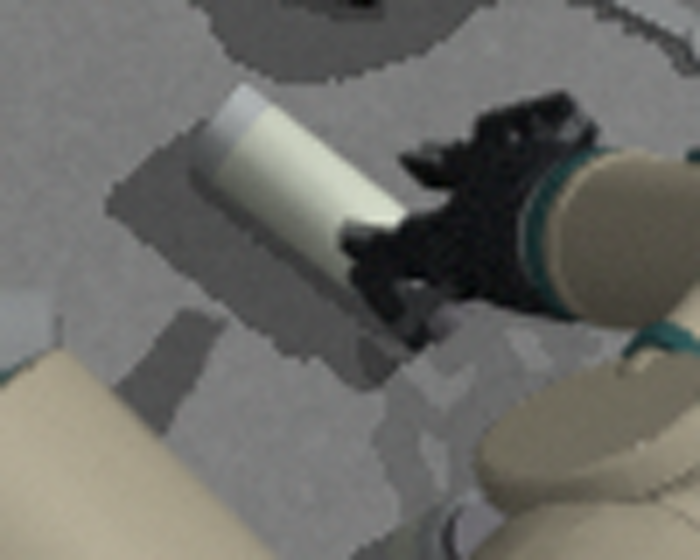

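```bash
python3 - <<'E'
from h import *
np.set_printoptions(suppress=True,precision=3)
p,R,s=cur(); print(p,s["width"]); print("R",R)
for n in ("top","side"):
    d=dict(np.load(n+"3.npz")); P=P3(d); I=d["image"].astype(int)
    dark=(I.max(2)<60)&(P[...,2]>0.01)&(np.linalg.norm(P-p,axis=2)<.12)
    Q=(P[dark]-p)@R; v,u=np.nonzero(dark)
    o=np.argsort(-Q[:,2])[:25]
    print(n,"tool coords, most forward:"); print(np.c_[Q[o],u[o],v[o]])
    print(proj(d,p),proj(d,p-PZ*R[:,2]))
E
```

```text
[ 0.576 -0.261  0.058] 0.03977131209130533
R [[ 0.606  0.741  0.289]
 [ 0.67  -0.672  0.316]
 [ 0.428  0.002 -0.904]]
top tool coords, most forward:
[[  0.049   0.086   0.066 316.    164.   ]
 [  0.058   0.082   0.065 314.    163.   ]
 [  0.033   0.096   0.064 321.    165.   ]
 [  0.042   0.092   0.063 319.    164.   ]
 [  0.037   0.093   0.063 320.    165.   ]
 [  0.031   0.098   0.062 322.    165.   ]
 [  0.04    0.094   0.059 320.    164.   ]
 [  0.034   0.1     0.054 323.    164.   ]
 [  0.04    0.094   0.051 321.    164.   ]
 [ -0.055  -0.026   0.013 322.    208.   ]
 [ -0.049  -0.027   0.011 321.    207.   ]
 [ -0.084  -0.021  -0.006 331.    213.   ]
 [ -0.085  -0.019  -0.01  332.    213.   ]
 [ -0.051  -0.012  -0.01  327.    205.   ]
 [ -0.006   0.02   -0.041 329.    190.   ]
 [  0.003   0.021  -0.045 328.    188.   ]
 [  0.008   0.02   -0.045 327.    187.   ]
 [ -0.001   0.02   -0.048 329.    189.   ]
 [ -0.01    0.02   -0.049 331.    191.   ]
 [ -0.005   0.02   -0.049 330.    190.   ]
 [  0.004   0.021  -0.052 329.    188.   ]
 [  0.006  -0.03   -0.053 319.    199.   ]
 [  0.009   0.02   -0.053 328.    187.   ]
 [ -0.001  -0.032  -0.053 320.    201.   ]
 [  0.004  -0.028  -0.055 320.    199.   ]]
(318.3793066423487, 192.19439830395243) (320.95610492009223, 192.60169683212888)
side tool coords, most forward:
[[  0.042   0.091   0.064 316.    197.   ]
 [  0.03    0.093   0.064 317.    200.   ]
 [  0.042   0.087   0.063 315.    197.   ]
 [  0.029   0.097   0.063 318.    200.   ]
 [  0.037   0.094   0.062 317.    198.   ]
 [  0.041   0.094   0.062 317.    197.   ]
 [  0.033   0.097   0.061 318.    199.   ]
 [  0.031   0.1     0.057 319.    199.   ]
 [  0.026   0.099   0.053 319.    200.   ]]
(295.26249268583746, 203.4669957186803) (295.7325231937205, 201.9040111953377)
```

```bash
cat > ov.py <<'E'
from h import *
import sys
def ov(tag,w=.02,half=30,take=True):
    from rig import imaging
    p,R,s=cur(); ims=[]
    for n in ("top","side"):
        d=imaging.get_image(n); np.savez(f"{n}{tag}.npz",**d)
        u,v=map(int,proj(d,p)); u=min(max(u,half),511-half); v=min(max(v,half),383-half)
        k=400//(2*half)
        im=cv2.resize(d["image"][v-half:v+half,u-half:u+half,::-1],(400,400),interpolation=cv2.INTER_CUBIC); k=400/(2*half)
        im=np.clip(im.astype(float)*1.5,0,255).astype(np.uint8)
        for y in (-w,w):
            for z,c in ((0,(0,0,255)),(-PZ,(0,255,0)),(-.04,(255,0,0))):
                a,b_=proj(d,p+R@[0,y,z]); cv2.circle(im,(int((a-u+half+.5)*k),int((b_-v+half+.5)*k)),4,c,1)
        ims.append(im)
    cv2.imwrite(f"pics/ov{tag}.png",np.hstack(ims))
if __name__=="__main__": ov(sys.argv[1],float(sys.argv[2]),int(sys.argv[3]))
E
python3 ov.py 4 .02 30
```

```text
(no output)
```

View pics/ov4.png

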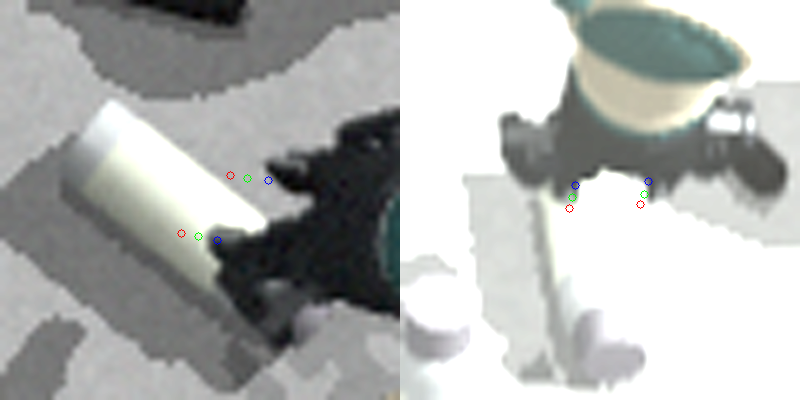

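```bash
python3 - <<'E'
from h import *
np.set_printoptions(suppress=True,precision=4)
p,R,s=cur(); T=dict(np.load("top4.npz"));S=dict(np.load("side4.npz")); half=30;k=400/60
def pix(d,x,y): u,v=map(int,proj(d,p)); return u-half+x/k-.5, v-half+y/k-.5
def tri(a,b):
    rows=[];rhs=[]
    for d,(u,v) in ((T,a),(S,b)):
        n=np.array([(u-d["cx"])/d["fx"],(v-d["cy"])/d["fy"]])
        for i in (0,1): rows.append(d["R"][i]-n[i]*d["R"][2]); rhs.append(n[i]*d["t"][2]-d["t"][i])
    x,res,_,_=np.linalg.lstsq(np.array(rows),np.array(rhs),rcond=None); return x,res
for a,b in (((213,236),(573,203)),((268,172),(647,190)),((213,236),(647,190)),((268,172),(573,203))):
    b=(b[0]-400,b[1]); x,res=tri(pix(T,*a),pix(S,*b)); print(x,(x-p)@R,res)
print(p, s["width"])
E
```

```text
[ 0.5533 -0.2554  0.0755] [-0.0015 -0.0188 -0.0234] [0.]
[ 0.5834 -0.2834  0.0838] [ 0.0016  0.0222 -0.0311] [0.]
[ 0.5711 -0.2683  0.0729] [-0.0005  0.003  -0.02  ] [0.0006]
[ 0.564  -0.2711  0.0901] [ 0.0008 -0.0004 -0.0385] [0.0012]
[ 0.5748 -0.2596  0.055 ] 0.039952257004285695
```

The can did not come up. The jaws closed to 40 mm above its widest line. Triangulating the fingertips in both views puts them about 25–30 mm behind the reported TCP, so the grasp was too high. I'll reopen, then go deeper in small steps while watching the force.

```bash
python3 - <<'E'
from h import *
np.set_printoptions(suppress=True,precision=4)
p,R,s=cur(); print(fk(s["qpos"],[.1368,0,.0694,.6297,.0604,.4211,0,.404,0])-p)
# refit can from newest top picture (base part visible) and compare with first
P=P3(dict(np.load("top4.npz"))); P0=P3(dict(np.load("top0.npz")))
q=P[172:192,295:318].reshape(-1,3); q0=P0[172:192,295:318].reshape(-1,3)
for x in (q0,q):
    x=x[(x[:,2]>.015)&(x[:,2]<.06)]; ax=np.array([np.cos(al),np.sin(al)]); pr=np.array([-ax[1],ax[0]])
    print(len(x),(x[:,:2]@ax).max(),(x[:,:2]@pr).min(),(x[:,:2]@pr).max(),x[:,2].max())
Rg=Rgrasp(A,DL); G=MID+Rg[:,2]*PZ; go(G+Rg[:,2]*.01,Rg,6,0)
E
```

```text
[ 0. -0. -0.]
214 0.26570475249128983 -0.6237966236169741 -0.5746562780382841 0.05593081544233422
214 0.26534146908157785 -0.6238219586839661 -0.574515011902203 0.056630056842557897
row [-0.0028 -0.0003  0.0087] [-0.0002 -0.0009 -0.0006] n 6 | |t|mm 9.1 deg 0.06
```

Call:
apply_moves(moves=[0.0854,-0.004,0,-0.004,0,0,0,0.0854,-0.004,0,-0.004,0,0,0,0.0854,-0.004,0,0,0,0,0,0.0854,-0.003,0,0,0,0,0,0.0854,-0.002,0,0,0,0,0,0.0854,0,0,0,0,0,0,0.0854,0,0,0,0,0,0,0.0854,0,0,0,0,0,0])

```text
clock: 6.45
position: [0.5583, -0.2738, 0.0508]
ee_rot: [-0.093, 0.893, 0.394, 0.198]
contact_force: [0.3, 0.2, -1.0]
width: 0.0854
```

Call:
apply_moves(moves=[0.0854,0,0,0.012,0,0,0,0.0854,0,0,0.012,0,0,0,0.0854,0,0,0.012,0,0,0,0.0854,0,0,0.012,0,0,0,0.0854,0,0,0.006,0,0,0,0.0854,0,0,0,0,0,0,0.0854,0,0,0,0,0,0,0.0854,0,0,0,0,0,0])

```text
clock: 7.12
position: [0.5751, -0.2534, -0.0031]
ee_rot: [-0.094, 0.892, 0.395, 0.198]
contact_force: [-0.6, 0.4, -0.0]
width: 0.0855
```

```bash
python3 ov.py 5 .043 30; python3 - <<'E'
from h import *
Rg=Rgrasp(A,DL); G=MID+Rg[:,2]*PZ; p,R,s=cur(); print(p,s["contact_force"],(p-G)@Rg)
E
```

```text
[ 0.57529746 -0.25387907 -0.00259916] [-0.24294903 -0.8499111  -0.86379504] [-0.00382697 -0.00149718  0.01217451]
```

View pics/ov5.png

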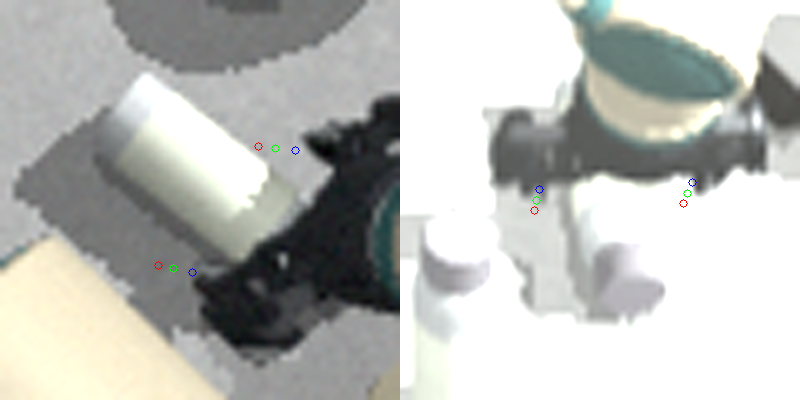

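Call:
apply_moves(moves=[0.0854,0.001,0.0004,0.003,0,0,0,0.0854,0.001,0.0004,0.003,0,0,0,0.0854,0.001,0.0004,0.003,0,0,0,0.0854,0.001,0.0004,0.003,0,0,0,0.0854,0,0,0.002,0,0,0,0.0854,0,0,0,0,0,0,0.0854,0,0,0,0,0,0,0.0854,0,0,0,0,0,0])

```text
clock: 7.88
position: [0.5845, -0.2488, -0.0129]
ee_rot: [-0.091, 0.892, 0.394, 0.199]
contact_force: [-0.5, -0.7, -0.1]
width: 0.0855
```

Call:
apply_moves(moves=[0.044,0,0,0,0,0,0,0.044,0,0,0,0,0,0,0.044,0,0,0,0,0,0,0.044,0,0,0,0,0,0,0.044,0,0,0,0,0,0,0.044,0,0,0,0,0,0,0.044,0,0,0,0,0,0,0.044,0,0,0,0,0,0])

```text
clock: 8.55
position: [0.584, -0.2488, -0.0124]
ee_rot: [-0.091, 0.892, 0.395, 0.199]
contact_force: [-0.6, 0.2, 0.5]
width: 0.0479
```

```bash
python3 - <<'E'
from h import *
Rg=Rgrasp(A,DL); G=MID+Rg[:,2]*PZ; p,R,s=cur(); print(p,s["width"],s["contact_force"],(p-G)@Rg)
E
```

```text
[ 0.5839706  -0.248778   -0.01237865] 0.04788827634838627 [-0.57360472  0.17623564  0.49791823] [0.00073543 0.00153493 0.02509247]
```

Call:
apply_moves(moves=[0.044,0,0,0,0,0,0,0.044,0,0,0,0,0,0,0.044,0,0,0,0,0,0,0.044,0,0,0,0,0,0,0.044,0,0,0,0,0,0,0.044,0,0,0,0,0,0,0.044,0,0,0,0,0,0,0.044,0,0,0,0,0,0])

```text
clock: 9.22
position: [0.5839, -0.2488, -0.0124]
ee_rot: [-0.091, 0.892, 0.395, 0.199]
contact_force: [-0.6, 0.3, 0.1]
width: 0.0475
```

```bash
python3 ov.py 6 .025 30; python3 - <<'E'
from h import *
p,R,s=cur(); print(p,s["width"],s["contact_force"])
E
```

```text
[ 0.58394808 -0.24879231 -0.01234128] 0.04781127404322755 [-0.74251593  0.57137529  1.32702077]
```

View pics/ov6.png

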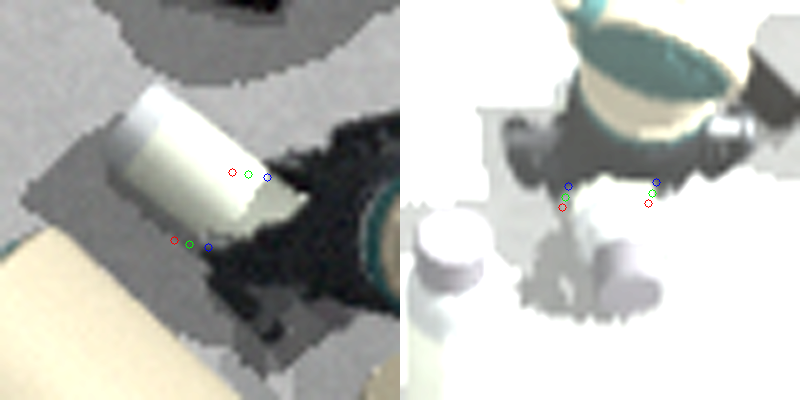

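Call:
apply_moves(moves=[0.04,0.001,0,-0.002,0,0,0,0.04,0.002,0,-0.004,0,0,0,0.04,0.004,0,-0.008,0,0,0,0.04,0.004,0,-0.008,0,0,0,0.04,0.004,0,-0.008,0,0,0,0.04,0,0,0,0,0,0,0.04,0,0,0,0,0,0,0.04,0,0,0,0,0,0])

```text
clock: 9.98
position: [0.5844, -0.2487, 0.0245]
ee_rot: [-0.091, 0.892, 0.395, 0.198]
contact_force: [-0.1, -0.1, -2.9]
width: 0.0479
```

```bash
python3 ov.py 7 .025 30; python3 - <<'E'
from h import *
p,R,s=cur(); print(p,s["width"],s["contact_force"])
E
```

```text
[ 0.58403145 -0.2484835   0.02393477] 0.04747936148268336 [ 0.62142822  0.80801689 -1.16464326]
```

View pics/ov7.png

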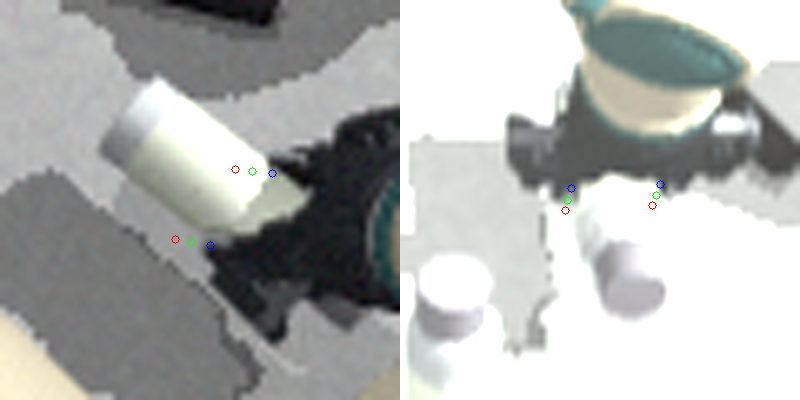

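```bash
cat >> h.py <<'E'
PG=np.array([.58397,-.24878,-.01238])  # TCP at grasp of fallen can
E
python3 - <<'E'
from h import *
np.set_printoptions(suppress=True,precision=4)
d=dict(np.load("top0.npz"))
for u,v in ((237,206),(278,206),(238,247.5),(278,247.5)): print(ray(d,u,v,.03))
P=P3(d); q=P[195:265,225:290].reshape(-1,3)
for lo,hi in ((.026,.034),(.012,.022)):
    x=q[(q[:,2]>lo)&(q[:,2]<hi)]; print(len(x),np.percentile(x,[1,50,99],axis=0))
print("scale row heights", [(float(P[v,258,0].round(3)),float(P[v,258,2].round(3))) for v in range(202,266,2)])
# crate corners
d8=.08
C=[ray(d,115+x/5-.4,165+y/5-.4,.08) for x,y in ((210,50),(375,208),(202,383),(35,215))]
C=np.array(C); print(C, C.mean(0), np.linalg.norm(C-np.roll(C,1,0),axis=1))
p,R,s=cur(); Rg=R; mid=np.array([.570,-.262,.025]); print("c_tool",R.T@(mid-PG),"A_tool",R.T@A, "width",s["width"])
E
```

```text
[0.5401 0.0194 0.03  ]
[ 0.5367 -0.1226  0.03  ]
[0.3971 0.0175 0.03  ]
[ 0.3939 -0.1178  0.03  ]
1439 [[ 0.3999 -0.1165  0.0261]
 [ 0.4683 -0.0489  0.0301]
 [ 0.5389  0.0202  0.0339]]
399 [[ 0.3601 -0.1077  0.0129]
 [ 0.3804 -0.0461  0.0181]
 [ 0.3995  0.0185  0.0218]]
scale row heights [(0.558, 0.003), (0.552, -0.002), (0.538, 0.034), (0.53, 0.035), (0.524, 0.032), (0.517, 0.031), (0.51, 0.034), (0.504, 0.029), (0.496, 0.032), (0.49, 0.027), (0.483, 0.027), (0.475, 0.036), (0.469, 0.029), (0.462, 0.029), (0.455, 0.03), (0.448, 0.03), (0.441, 0.033), (0.435, 0.027), (0.428, 0.031), (0.421, 0.033), (0.414, 0.032), (0.407, 0.029), (0.401, 0.027), (0.394, 0.024), (0.388, 0.016), (0.381, 0.023), (0.374, 0.019), (0.368, 0.022), (0.361, 0.02), (0.355, -0.003), (0.348, 0.0), (0.342, -0.001)]
[[0.6452 0.2878 0.08  ]
 [0.5335 0.1743 0.08  ]
 [0.4199 0.2852 0.08  ]
 [0.5341 0.4001 0.08  ]] [0.5332 0.2868 0.08  ] [0.158  0.1593 0.1588 0.162 ]
c_tool [-0.0015 -0.0017 -0.042 ] A_tool [-0.9051  0.003  -0.4252] width 0.04747936148268336
```

Call:
apply_moves(moves=[0.04,0.0077,0,-0.0163,0,0,0,0.04,0.0077,0,-0.0163,0,0,0,0.04,0.0077,0,-0.0163,0,0,0,0.04,0.0077,0,-0.0163,0,0,0,0.04,0.0077,0,-0.0163,0,0,0,0.04,0.0077,0,-0.0163,0,0,0,0.04,0.0077,0,-0.0163,0,0,0,0.04,0.0077,0,-0.0163,0,0,0], newtons=70)

```text
clock: 10.75
position: [0.5795, -0.2449, 0.164]
ee_rot: [-0.101, 0.893, 0.393, 0.192]
contact_force: [1.1, -1.0, -1.0]
width: 0.0465
```

```bash
cat >> h.py <<'E'
CT=np.array([-.0015,-.0017,-.042]); AT=np.array([-.9051,.003,-.4252]); AT/=np.linalg.norm(AT)
PLATE=np.array([.469,-.049,.030])
def standpose(mid,be):
    R0=Rstand(np.radians(be),DL); # correct so that R@AT = up exactly
    v=R0@AT; ax=np.cross(v,up); R1=Ro.from_rotvec(ax).as_matrix()@R0
    return np.array(mid)-R1@CT,R1
E
python3 - <<'E'
from h import *
p,R,s=cur(); print(p,s["width"],s["contact_force"],s["qpos"])
T,Rt=standpose([.50,-.12,.25],-132); print(T,Rt@AT)
go(T,Rt,16)
t,r,path=rows(p,R,T,Rt,16); A_=Ro.from_rotvec(r).as_matrix(); pp,RR=p.copy(),R.copy()
for k in range(16):
    pp=pp+RR@t; RR=RR@A_; print(k,(pp+RR@CT).round(3),"low end z",((pp+RR@CT)-.079*RR@AT)[2].round(3),ik(pp,RR)[:1])
E
```

```text
[ 0.57948878 -0.2449042   0.1639519 ] 0.04654963966154828 [ 1.10252107 -0.99338732 -0.96816923] [-0.79063592  0.36395048  1.54183486  0.45028775  1.31788064 -0.18123913]
[ 0.47629638 -0.14895205  0.23078915] [1.18059751e-08 3.16167979e-10 1.00000000e+00]
row [-0.0012 -0.0089 -0.0043] [-0.0022 -0.0981  0.0006] n 16 | |t|mm 9.9 deg 5.62
 minz 0.168 [[0.571, -0.241, 0.168], [0.555, -0.233, 0.176], [0.54, -0.224, 0.184], [0.526, -0.213, 0.194], [0.513, -0.201, 0.203], [0.501, -0.188, 0.212], [0.49, -0.173, 0.22], [0.481, -0.157, 0.228]] ik end [array([ 0.0742,  0.64  ,  1.3859, -0.7529,  1.9819,  0.8283])]
0 [ 0.56  -0.252  0.207] low end z 0.199 [array([-0.7348,  0.3418,  1.5276,  0.3512,  1.3152, -0.0902])]
1 [ 0.555 -0.245  0.212] low end z 0.196 [array([-0.6748,  0.3259,  1.5126,  0.2502,  1.3212,  0.0021])]
2 [ 0.549 -0.238  0.217] low end z 0.194 [array([-0.6115,  0.3164,  1.497 ,  0.1491,  1.3362,  0.094 ])]
3 [ 0.544 -0.23   0.222] low end z 0.192 [array([-0.5461,  0.3134,  1.4812,  0.0495,  1.3601,  0.1836])]
4 [ 0.54  -0.222  0.227] low end z 0.189 [array([-0.4797,  0.3166,  1.
[... 491 characters left out ...]
178 [array([-0.1715,  0.414 ,  1.4001, -0.4476,  1.6407,  0.6063])]
10 [ 0.516 -0.169  0.246] low end z 0.177 [array([-0.1199,  0.4461,  1.3916, -0.51  ,  1.6988,  0.6544])]
11 [ 0.513 -0.159  0.248] low end z 0.175 [array([-0.0727,  0.481 ,  1.3854, -0.5672,  1.7572,  0.6971])]
12 [ 0.51  -0.149  0.249] low end z 0.174 [array([-0.0297,  0.5183,  1.3815, -0.6197,  1.8151,  0.7351])]
13 [ 0.506 -0.14   0.25 ] low end z 0.173 [array([ 0.009 ,  0.5575,  1.3802, -0.6679,  1.8721,  0.7691])]
14 [ 0.503 -0.13   0.25 ] low end z 0.172 [array([ 0.0436,  0.5982,  1.3816, -0.7122,  1.9277,  0.7999])]
15 [ 0.5  -0.12  0.25] low end z 0.171 [array([ 0.0742,  0.64  ,  1.3859, -0.7529,  1.9819,  0.8283])]
```

Call:
apply_moves(moves=[0.04,-0.0012,-0.0089,-0.0043,-0.0022,-0.098,0.0006,0.04,-0.0012,-0.0089,-0.0043,-0.0022,-0.098,0.0006,0.04,-0.0012,-0.0089,-0.0043,-0.0022,-0.098,0.0006,0.04,-0.0012,-0.0089,-0.0043,-0.0022,-0.098,0.0006,0.04,-0.0012,-0.0089,-0.0043,-0.0022,-0.098,0.0006,0.04,-0.0012,-0.0089,-0.0043,-0.0022,-0.098,0.0006,0.04,-0.0012,-0.0089,-0.0043,-0.0022,-0.098,0.0006,0.04,-0.0012,-0.0089,-0.0043,-0.0022,-0.098,0.0006], newtons=60)

```text
clock: 11.42
position: [0.5155, -0.212, 0.2031]
ee_rot: [0.072, 0.902, 0.388, -0.173]
contact_force: [0.4, -1.1, -3.0]
width: 0.0467
```

```bash
python3 - <<'E'
from h import *
p,R,s=cur(); print(p,s["width"],s["contact_force"],"axis",R@AT)
T,Rt=standpose([.49,-.1,.25],-132)
go(T,Rt,8)
E
```

```text
[ 0.51554357 -0.21198356  0.20305049] 0.046713155253548536 [ 0.39565442 -1.08975293 -3.04986608] axis [-0.467568   -0.50103761  0.72824548]
row [ 0.0003 -0.0116 -0.005 ] [-0.003  -0.0944 -0.0019] n 8 | |t|mm 12.6 deg 5.41
 minz 0.208 [[0.509, -0.202, 0.208], [0.496, -0.183, 0.216], [0.483, -0.162, 0.223], [0.472, -0.14, 0.229]] ik end [array([ 0.1029,  0.6318,  1.4027, -0.7292,  1.9929,  0.8554])]
```

Call:
apply_moves(moves=[0.04,0.0003,-0.0116,-0.005,-0.003,-0.0944,-0.0019,0.04,0.0003,-0.0116,-0.005,-0.003,-0.0944,-0.0019,0.04,0.0003,-0.0116,-0.005,-0.003,-0.0944,-0.0019,0.04,0.0003,-0.0116,-0.005,-0.003,-0.0944,-0.0019,0.04,0.0003,-0.0116,-0.005,-0.003,-0.0944,-0.0019,0.04,0.0003,-0.0116,-0.005,-0.003,-0.0944,-0.0019,0.04,0.0003,-0.0116,-0.005,-0.003,-0.0944,-0.0019,0.04,0,0,0,0,0,0])

```text
clock: 12.08
position: [0.4733, -0.1268, 0.2239]
ee_rot: [0.205, 0.788, 0.353, -0.461]
contact_force: [0.4, 0.7, -3.1]
width: 0.0466
```

```bash
python3 - <<'E'
from h import *
p,R,s=cur(); print(p,s["width"],s["contact_force"],"axis",R@AT,"mid",p+R@CT)
from rig import imaging
ims=[]
for n in ("top","side"):
    d=imaging.get_image(n); np.savez(f"{n}8.npz",**d); u,v=map(int,proj(d,p+R@CT))
    im=cv2.resize(d["image"][v-50:v+50,u-50:u+50,::-1],(400,400),interpolation=cv2.INTER_CUBIC)
    for h in (-.079,.079):
        a,b_=proj(d,p+R@CT+h*R@AT); cv2.circle(im,(int((a-u+50.5)*4),int((b_-v+50.5)*4)),4,(0,0,255),1)
    ims.append(im)
cv2.imwrite("pics/s8.png",np.hstack(ims))
T,Rt=standpose(PLATE+[0,0,.079+.05],-132)
go(T,Rt,8)
E
```

```text
[ 0.4732607  -0.12680556  0.22389166] 0.04657676493165115 [ 0.41211359  0.66992256 -3.14870349] axis [-0.04530806 -0.05834865  0.99726757] mid [ 0.49591636 -0.09896151  0.24581356]
row [ 0.0107 -0.0071  0.0029] [ 0.0003 -0.0098 -0.    ] n 8 | |t|mm 13.2 deg 0.56
 minz 0.14 [[0.471, -0.123, 0.216], [0.464, -0.11, 0.194], [0.457, -0.097, 0.173], [0.449, -0.084, 0.151]] ik end [array([ 0.1774,  0.7142,  1.5003, -0.6264,  1.8922,  1.0295])]
```

View pics/s8.png

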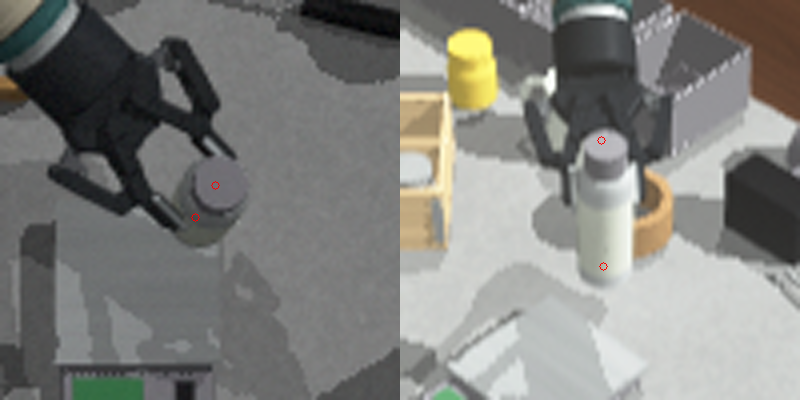

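```bash
cat > capfit.py <<'E'
from h import *
np.set_printoptions(suppress=True,precision=4)
def axisfit(tag,mid,ax):
    """PCA-free fit: cylinder (r=25) axis through 3D points of both views on the white body; and cap top height"""
    pts=[];cap=[]
    for n in ("top","side"):
        d=dict(np.load(f"{n}{tag}.npz")); P=P3(d); I=d["image"].astype(int)
        Q=P-mid; h=Q@ax; rad=np.linalg.norm(Q-h[...,None]*ax,axis=2)
        body=(rad<.034)&(rad>.012)&(h>-.072)&(h<.036)&(I.min(2)>70)
        if n=="side": pts.append(P[body])
        c=(rad<.03)&(h>.06)&(h<.10); 
        if n=="top": cap=P[c]
    pts=np.concatenate(pts)
    def f(x):
        a=np.array([x[2],x[3],1.]);a/=np.linalg.norm(a); o=np.array([x[0],x[1],mid[2]]); q=pts-o
        return np.linalg.norm(q-(q@a)[:,None]*a,axis=1)-.025
    r=least_squares(f,[mid[0],mid[1],ax[0]/ax[2],ax[1]/ax[2]],loss="soft_l1",f_scale=.003)
    print(tag,"n",len(pts),"mid xy",r.x[:2],"tilt",r.x[2:],"rms",np.sqrt(np.mean(r.fun**2)))
    print(" cap pts",len(cap),cap.mean(0),"top z pct",np.percentile(cap[:,2],[50,80,95]))
    hi=cap[cap[:,2]>np.percentile(cap[:,2],50)-.008]; print(" cap top centre",hi.mean(0), (hi.min(0)+hi.max(0))/2)
E
python3 - <<'E'
from capfit import *
p,R,s=cur(); axisfit("8",p+R@CT,R@AT)
E
```

```text
8 n 333 mid xy [ 0.4955 -0.1027] tilt [-0.0367 -0.0713] rms 0.0027124120815684703
 cap pts 158 [ 0.4939 -0.1067  0.3223] top z pct [0.3226 0.3244 0.3257]
 cap top centre [ 0.4942 -0.1069  0.3226] [ 0.4947 -0.1069  0.3221]
```

The can hangs cap up. The cylinder fit agrees with the predicted axis to about 0.015 rad and with the position to about 3 mm. Next I finish the upright turn over the plate.

Call:
apply_moves(moves=[0.04,0.0107,-0.0071,0.0029,0.0003,-0.0098,0,0.04,0.0107,-0.0071,0.0029,0.0003,-0.0098,0,0.04,0.0107,-0.0071,0.0029,0.0003,-0.0098,0,0.04,0.0107,-0.0071,0.0029,0.0003,-0.0098,0,0.04,0.0107,-0.0071,0.0029,0.0003,-0.0098,0,0.04,0.0107,-0.0071,0.0029,0.0003,-0.0098,0,0.04,0.0107,-0.0071,0.0029,0.0003,-0.0098,0,0.04,0,0,0,0,0,0])

```text
clock: 12.85
position: [0.4494, -0.0864, 0.1484]
ee_rot: [0.215, 0.784, 0.337, -0.475]
contact_force: [-0.1, -0.8, -2.2]
width: 0.0468
```

```bash
cat > shot.py <<'E'
from capfit import *
import sys
from rig import imaging
tag=sys.argv[1]; p,R,s=cur(); 
for n in ("top","side"): d=imaging.get_image(n); np.savez(f"{n}{tag}.npz",**d)
m=p+R@CT; print(p,"w",s["width"],"F",s["contact_force"],"axis",R@AT,"mid",m); axisfit(tag,m,R@AT)
E
python3 shot.py 9; python3 - <<'E'
from h import *
T,Rt=standpose(PLATE+[0,0,.079+.006],-132)
go(T,Rt,8,0)
E
```

```text
[ 0.4494 -0.0864  0.1484] w 0.046814078438139214 F [-0.1497 -0.8112 -2.2286] axis [-0.0347 -0.0165  0.9993] mid [ 0.4728 -0.0582  0.1689]
9 n 309 mid xy [ 0.4723 -0.0609] tilt [-0.0207 -0.0202] rms 0.002985311997449846
 cap pts 139 [ 0.4716 -0.0639  0.2458] top z pct [0.2461 0.2477 0.2493]
 cap top centre [ 0.4719 -0.0641  0.246 ] [ 0.4726 -0.0647  0.2457]
row [ 0.0063 -0.0014  0.0026] [-0.0008 -0.0044 -0.0029] n 8 | |t|mm 7.0 deg 0.31
```

Call:
apply_moves(moves=[0.04,0.0063,-0.0014,0.0026,-0.0008,-0.0044,-0.003,0.04,0.0063,-0.0014,0.0026,-0.0008,-0.0044,-0.003,0.04,0.0063,-0.0014,0.0026,-0.0008,-0.0044,-0.003,0.04,0.0063,-0.0014,0.0026,-0.0008,-0.0044,-0.003,0.04,0.0063,-0.0014,0.0026,-0.0008,-0.0044,-0.003,0.04,0.0063,-0.0014,0.0026,-0.0008,-0.0044,-0.003,0.04,0.003,-0.0014,0.001,-0.0008,-0.0044,-0.003,0.04,0,0,0,0,0,0])

```text
clock: 13.62
position: [0.4477, -0.0796, 0.1036]
ee_rot: [0.219, 0.774, 0.341, -0.486]
contact_force: [0.1, -0.2, -2.1]
width: 0.0471
```

```bash
python3 shot.py 10; python3 - <<'E'
from h import *
T,Rt=standpose(PLATE+[0,0,.079],-132)
go(T,Rt,8,0)
E
```

```text
[ 0.4477 -0.0796  0.1036] w 0.04706790340684878 F [ 0.1462 -0.1653 -2.0642] axis [-0.009  -0.0023  1.    ] mid [ 0.4713 -0.0508  0.1231]
10 n 304 mid xy [ 0.4702 -0.0527] tilt [0.005  0.0109] rms 0.003057538031079248
 cap pts 131 [ 0.472  -0.055   0.1997] top z pct [0.2001 0.2021 0.2041]
 cap top centre [ 0.4725 -0.0548  0.2002] [ 0.4727 -0.0558  0.1995]
row [ 0.0016 -0.0004  0.0008] [ 0.0001 -0.001  -0.0008] n 8 | |t|mm 1.9 deg 0.08
```

Call:
apply_moves(moves=[0.04,0.0016,-0.0003,0.0008,0,-0.001,-0.0008,0.04,0.0016,-0.0003,0.0008,0,-0.001,-0.0008,0.04,0.0016,-0.0003,0.0008,0,-0.001,-0.0008,0.04,0.0016,-0.0003,0.0008,0,-0.001,-0.0008,0.04,0.001,0,0.0005,0,0,0,0.04,0.001,0,0.0005,0,0,0,0.04,0,0,0,0,0,0,0.04,0,0,0,0,0,0])

```text
clock: 14.38
position: [0.4477, -0.0794, 0.0954]
ee_rot: [0.22, 0.774, 0.341, -0.486]
contact_force: [-0.5, 0.0, -2.0]
width: 0.0467
```

Call:
apply_moves(moves=[0.04,0.001,0,0.0005,0,0,0,0.04,0.001,0,0.0005,0,0,0,0.04,0,0,0,0,0,0,0.04,0,0,0,0,0,0,0.04,0,0,0,0,0,0,0.04,0,0,0,0,0,0,0.04,0,0,0,0,0,0,0.04,0,0,0,0,0,0])

```text
clock: 15.05
position: [0.4478, -0.0796, 0.0932]
ee_rot: [0.22, 0.774, 0.341, -0.486]
contact_force: [-0.3, -0.2, -2.7]
width: 0.0468
```

```bash
python3 shot.py 11
```

```text
[ 0.4478 -0.0796  0.0932] w 0.04680138218488888 F [-0.2506 -0.2487 -2.6805] axis [-0.0086 -0.0003  1.    ] mid [ 0.4714 -0.0506  0.1126]
11 n 298 mid xy [ 0.4704 -0.0527] tilt [ 0.0145 -0.0018] rms 0.0030280209630079912
 cap pts 129 [ 0.4715 -0.0544  0.1893] top z pct [0.1901 0.192  0.193 ]
 cap top centre [ 0.4725 -0.0544  0.1902] [ 0.4727 -0.0543  0.1896]
```

Call:
apply_moves(moves=[0.04,0.001,0,0.0005,0,0,0,0.04,0.001,0,0.0005,0,0,0,0.04,0,0,0,0,0,0,0.04,0,0,0,0,0,0,0.04,0,0,0,0,0,0,0.04,0,0,0,0,0,0,0.04,0,0,0,0,0,0,0.04,0,0,0,0,0,0])

```text
clock: 15.82
position: [0.4477, -0.0797, 0.0915]
ee_rot: [0.221, 0.774, 0.341, -0.486]
contact_force: [-0.9, -1.1, -1.3]
width: 0.0466
```

Call:
apply_moves(moves=[0.04,0.0008,0,0.0004,0,0,0,0.04,0.0008,0,0.0004,0,0,0,0.04,0,0,0,0,0,0,0.04,0,0,0,0,0,0,0.04,0,0,0,0,0,0,0.04,0,0,0,0,0,0,0.04,0,0,0,0,0,0,0.04,0,0,0,0,0,0])

```text
clock: 16.48
position: [0.4473, -0.08, 0.0916]
ee_rot: [0.222, 0.773, 0.34, -0.487]
contact_force: [0.5, 0.7, 0.6]
width: 0.0469
```

Contact: the descent stopped and the weight came off the wrist. I release it.

Call:
apply_moves(moves=[0.05,0,0,0,0,0,0,0.053,0,0,0,0,0,0,0.057,0,0,0,0,0,0,0.065,0,0,0,0,0,0,0.075,0,0,0,0,0,0,0.0854,0,0,0,0,0,0,0.0854,0,0,0,0,0,0,0.0854,0,0,0,0,0,0])

```text
clock: 17.15
position: [0.4471, -0.0804, 0.0915]
ee_rot: [0.222, 0.773, 0.34, -0.488]
contact_force: [0.2, -1.0, -0.1]
width: 0.0855
```

```bash
python3 shot.py 12; python3 - <<'E'
from h import *
d=dict(np.load("side12.npz")); p,R,s=cur(); u,v=map(int,proj(d,p+R@CT))
cv2.imwrite("pics/s12.png",cv2.resize(d["image"][v-50:v+50,u-50:u+50,::-1],(500,500),interpolation=cv2.INTER_CUBIC))
E
```

```text
[ 0.4471 -0.0804  0.0915] w 0.08547479527711531 F [ 0.2182 -0.9888 -0.1406] axis [-0.0064  0.0044  1.    ] mid [ 0.4708 -0.0514  0.1107]
12 n 277 mid xy [ 0.4699 -0.0524] tilt [-0.0014  0.0064] rms 0.002555345743492632
 cap pts 128 [ 0.4717 -0.0538  0.1873] top z pct [0.1875 0.1894 0.1913]
 cap top centre [ 0.4721 -0.0536  0.1876] [ 0.4721 -0.0528  0.1872]
```

View pics/s12.png

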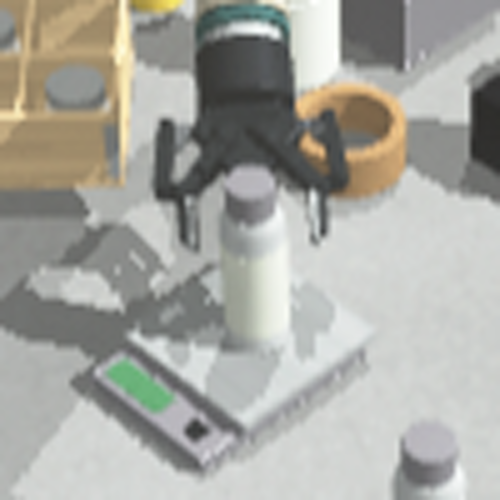

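The fallen can stands free on the plate (cap top 0.1876 m, tilt under 0.01 rad), well within the tolerance. I back out along the fingers.

Call:
apply_moves(moves=[0.0854,0,0,-0.003,0,0,0,0.0854,0,0,-0.006,0,0,0,0.0854,0,0,-0.01,0,0,0,0.0854,0,0,-0.015,0,0,0,0.0854,0,0,-0.02,0,0,0,0.0854,0,0,-0.02,0,0,0,0.0854,0,0,-0.02,0,0,0,0.0854,0,0,-0.02,0,0,0])

```text
clock: 17.92
position: [0.5179, 0.0006, 0.1435]
ee_rot: [0.22, 0.772, 0.34, -0.49]
contact_force: [1.4, -0.3, -0.9]
width: 0.0855
```

```bash
cat >> h.py <<'E'
def Rdown(psi):
    c,s=np.cos(psi),np.sin(psi); return np.array([[c,s,0],[s,-c,0],[0,0,-1.]])
E
python3 shot.py 13 2>&1 | head -3; python3 - <<'E'
from h import *
p,R,s=cur(); print(p,s["qpos"]); Rt=Rdown(np.pi/2)
T=np.array([.471,-.052,.24]);print(ik(T,Rt))
T1=np.array([.50,.03,.33])
go(T1,Rt,16)
E
```

```text
return _methods._mean(a, axis=axis, dtype=dtype,
[0.51947835 0.00164756 0.14334501] [ 0.25863037  0.82526727  1.22650932 -0.59890172  2.06343296  0.99611203]
[array([-0.25694297,  0.09622124,  1.61706417,  0.        ,  1.42830725,
       -0.25694297])]
row [-0.0058 -0.0035 -0.0107] [-0.0254  0.0675 -0.0412] n 16 | |t|mm 12.7 deg 4.76
 minz 0.153 [[0.522, 0.009, 0.153], [0.524, 0.023, 0.174], [0.525, 0.034, 0.197], [0.523, 0.041, 0.221], [0.52, 0.045, 0.246], [0.516, 0.046, 0.271], [0.51, 0.042, 0.295], [0.503, 0.035, 0.319]] ik end [array([-0.0791,  0.114 ,  1.3812, -0.    ,  1.6464, -0.0791])]
```

Call:
apply_moves(moves=[0.0854,-0.0058,-0.0035,-0.0107,-0.0254,0.0675,-0.0412,0.0854,-0.0058,-0.0035,-0.0107,-0.0254,0.0675,-0.0412,0.0854,-0.0058,-0.0035,-0.0107,-0.0254,0.0675,-0.0412,0.0854,-0.0058,-0.0035,-0.0107,-0.0254,0.0675,-0.0412,0.0854,-0.0058,-0.0035,-0.0107,-0.0254,0.0675,-0.0412,0.0854,-0.0058,-0.0035,-0.0107,-0.0254,0.0675,-0.0412,0.0854,-0.0058,-0.0035,-0.0107,-0.0254,0.0675,-0.0412,0.0854,-0.0058,-0.0035,-0.0107,-0.0254,0.0675,-0.0412])

```text
clock: 18.68
position: [0.5212, 0.0475, 0.2269]
ee_rot: [0.108, 0.777, 0.565, -0.255]
contact_force: [-0.2, -0.8, 0.5]
width: 0.0856
```

Call:
apply_moves(moves=[0.0854,-0.0058,-0.0035,-0.0107,-0.0254,0.0675,-0.0412,0.0854,-0.0058,-0.0035,-0.0107,-0.0254,0.0675,-0.0412,0.0854,-0.0058,-0.0035,-0.0107,-0.0254,0.0675,-0.0412,0.0854,-0.0058,-0.0035,-0.0107,-0.0254,0.0675,-0.0412,0.0854,-0.0058,-0.0035,-0.0107,-0.0254,0.0675,-0.0412,0.0854,-0.0058,-0.0035,-0.0107,-0.0254,0.0675,-0.0412,0.0854,-0.0058,-0.0035,-0.0107,-0.0254,0.0675,-0.0412,0.0854,0,0,0,0,0,0])

```text
clock: 19.35
position: [0.4965, 0.0357, 0.322]
ee_rot: [0.002, 0.708, 0.706, -0.016]
contact_force: [0.3, -0.0, -1.2]
width: 0.0855
```

```bash
cat > find.py <<'E'
from capfit import *
import sys
from rig import imaging
# python3 find.py tag x y zcap : refit a standing can seen from both cameras
tag=sys.argv[1]; x,y,zc=map(float,sys.argv[2:5])
for n in ("top","side"): np.savez(f"{n}{tag}.npz",**imaging.get_image(n))
try: axisfit(tag,np.array([x,y,zc-.079]),up)
except Exception as e: print(e)
E
python3 find.py 14 .471 -.0525 .188; python3 - <<'E'
from h import *
p,R,s=cur(); print(p,R[:,2],s["clock"]); go([.471,-.0525,.20],Rdown(np.pi/2),8)
d=dict(np.load("top14.npz")); cv2.imwrite("pics/t14.png",cv2.resize(d["image"][150:290,150:350,::-1],None,fx=4,fy=4,interpolation=cv2.INTER_CUBIC))
E
```

```text
14 n 275 mid xy [ 0.4702 -0.0521] tilt [0.0107 0.0182] rms 0.002648490058031586
 cap pts 128 [ 0.4714 -0.0537  0.1874] top z pct [0.1877 0.19   0.1915]
 cap top centre [ 0.472  -0.0535  0.1879] [ 0.4722 -0.0528  0.1871]
[0.49684045 0.0378337  0.31927316] [-0.02396054 -0.02615549 -0.99937069] 19.45
row [-0.0111 -0.003   0.0151] [-0.003   0.0033 -0.0003] n 8 | |t|mm 19.0 deg 0.25
 minz 0.2 [[0.493, 0.026, 0.305], [0.487, 0.004, 0.275], [0.48, -0.019, 0.245], [0.474, -0.041, 0.215]] ik end [array([-0.258 ,  0.1176,  1.6916,  0.    ,  1.3324, -0.258 ])]
```

View pics/t14.png

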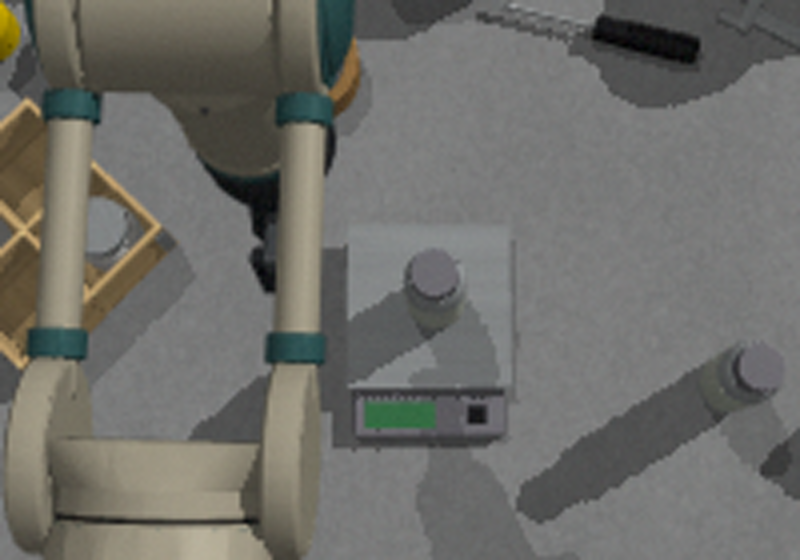

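Call:
apply_moves(moves=[0.0854,-0.0111,-0.003,0.0151,-0.003,0.0033,0,0.0854,-0.0111,-0.003,0.0151,-0.003,0.0033,0,0.0854,-0.0111,-0.003,0.0151,-0.003,0.0033,0,0.0854,-0.0111,-0.003,0.0151,-0.003,0.0033,0,0.0854,-0.0111,-0.003,0.0151,-0.003,0.0033,0,0.0854,-0.0111,-0.003,0.0151,-0.003,0.0033,0,0.0854,-0.0111,-0.003,0.0151,-0.003,0.0033,0,0.0854,0,0,0,0,0,0])

```text
clock: 20.12
position: [0.4706, -0.0351, 0.1988]
ee_rot: [-0.009, 0.705, 0.709, -0.01]
contact_force: [-0.5, -0.3, 0.0]
width: 0.0855
```

```bash
python3 - <<'E'
from h import *
p,R,s=cur(); print(p,R[:,2],s["clock"]); go([.471,-.053,.18],Rdown(np.pi/2),4,0); go([.471,-.053,.098],Rdown(np.pi/2),8,0)
E
```

```text
[ 0.47058383 -0.03506439  0.19875855] [-0.0260756  -0.00135986 -0.99965905] 20.1167
row [-0.0045  0.0002  0.0047] [-0.0065  0.0003  0.0015] n 4 | |t|mm 6.5 deg 0.38
row [-0.0022  0.0002  0.0126] [-0.0033  0.0002  0.0008] n 8 | |t|mm 12.8 deg 0.19
```

Call:
apply_moves(moves=[0.0854,-0.0045,0.0002,0.003,-0.0065,0,0.0015,0.0854,-0.0045,0.0002,0.003,-0.0065,0,0.0015,0.0854,-0.0045,0.0002,0.003,-0.0065,0,0.0015,0.0854,-0.0045,0.0002,0.003,-0.0065,0,0.0015,0.0854,0,0,0,0,0,0,0.0854,0,0,0,0,0,0,0.0854,0,0,0,0,0,0,0.0854,0,0,0,0,0,0])

```text
clock: 20.78
position: [0.4736, -0.0506, 0.1852]
ee_rot: [0.0, 0.706, 0.708, 0.0]
contact_force: [-0.3, 0.5, 0.6]
width: 0.0853
```

```bash
python3 - <<'E'
from h import *
p,R,s=cur(); print(p,R[:,2],s["clock"]); go([.471,-.053,.097],Rdown(np.pi/2),8,0)
E
```

```text
[ 0.47361733 -0.0506442   0.18524679] [ 3.03007735e-04 -2.39058888e-04 -9.99999926e-01] 20.7833
row [-0.0003 -0.0003  0.011 ] [0.     0.     0.0004] n 8 | |t|mm 11.0 deg 0.02
```

Call:
apply_moves(moves=[0.0854,-0.0008,-0.0008,0.01,0,0,0,0.0854,-0.0008,-0.0008,0.01,0,0,0,0.0854,-0.0008,-0.0008,0.01,0,0,0,0.0854,0,0,0.01,0,0,0,0.0854,0,0,0.01,0,0,0,0.0854,0,0,0.01,0,0,0,0.0854,0,0,0.006,0,0,0,0.0854,0,0,0,0,0,0])

```text
clock: 21.45
position: [0.4717, -0.0529, 0.1151]
ee_rot: [0.002, 0.706, 0.708, 0.001]
contact_force: [-1.5, 0.5, 0.2]
width: 0.0853
```

```bash
python3 ov.py 15 .043 40
```

```text
(no output)
```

View pics/ov15.png

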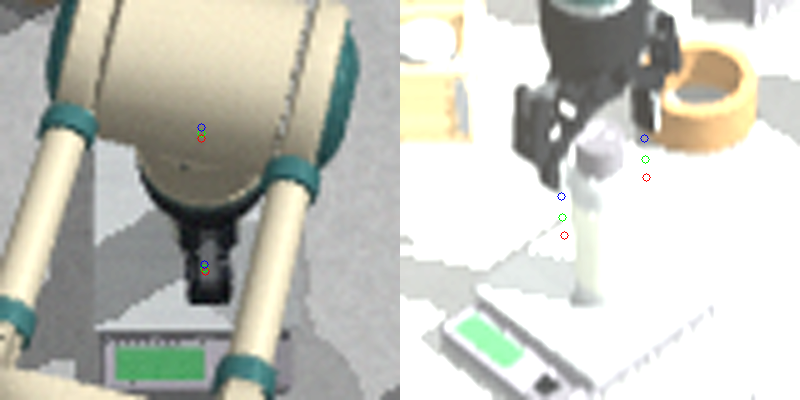

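Call:
apply_moves(moves=[0.0854,0,0,0.004,0,0,0,0.0854,0,0,0.004,0,0,0,0.0854,0,0,0.004,0,0,0,0.0854,0,0,0.003,0,0,0,0.0854,0,0,0.002,0,0,0,0.0854,0,0,0,0,0,0,0.0854,0,0,0,0,0,0,0.0854,0,0,0,0,0,0])

```text
clock: 22.22
position: [0.4747, -0.0537, 0.0996]
ee_rot: [0.005, 0.706, 0.708, 0.003]
contact_force: [-0.7, 0.2, -0.7]
width: 0.085
```

Call:
apply_moves(moves=[0.06,0,0,0,0,0,0,0.055,0,0,0,0,0,0,0.05,0,0,0,0,0,0,0.044,0,0,0,0,0,0,0.04,0,0,0,0,0,0,0.04,0,0,0,0,0,0,0.04,0,0,0,0,0,0,0.04,0,0,0,0,0,0], newtons=50)

```text
clock: 22.88
position: [0.4749, -0.0538, 0.1005]
ee_rot: [0.005, 0.706, 0.708, 0.003]
contact_force: [0.1, -0.5, -0.2]
width: 0.0477
```

Call:
apply_moves(moves=[0.04,0,0,0,0,0,0,0.04,0,0,0,0,0,0,0.04,0,0,-0.001,0,0,0,0.04,0,0,-0.003,0,0,0,0.04,0,0,-0.006,0,0,0,0.04,0,0,-0.01,0,0,0,0.04,0,0,-0.01,0,0,0,0.04,0,0,0,0,0,0])

```text
clock: 23.55
position: [0.4729, -0.0532, 0.1308]
ee_rot: [0.003, 0.706, 0.708, 0.002]
contact_force: [-0.4, 1.1, -1.5]
width: 0.047
```

```bash
python3 ov.py 16 .025 40; python3 - <<'E'
from h import *
p,R,s=cur(); print(p,R[:,2],s["clock"],s["width"],s["contact_force"])
go([.45,.02,.26],Rdown(np.pi/2),8);
E
```

```text
[ 0.47186665 -0.05294037  0.12928513] [ 0.00493783 -0.00122116 -0.99998706] 23.65 0.04735453484917179 [-0.70228506  0.27245031 -1.58110383]
row [ 0.0091 -0.0027 -0.0164] [0.0006 0.0002 0.0005] n 8 | |t|mm 18.9 deg 0.05
 minz 0.146 [[0.469, -0.044, 0.146], [0.464, -0.026, 0.178], [0.458, -0.007, 0.211], [0.453, 0.011, 0.244]] ik end [array([-0.1103,  0.0508,  1.6189,  0.    ,  1.4719, -0.1103])]
```

View pics/ov16.png

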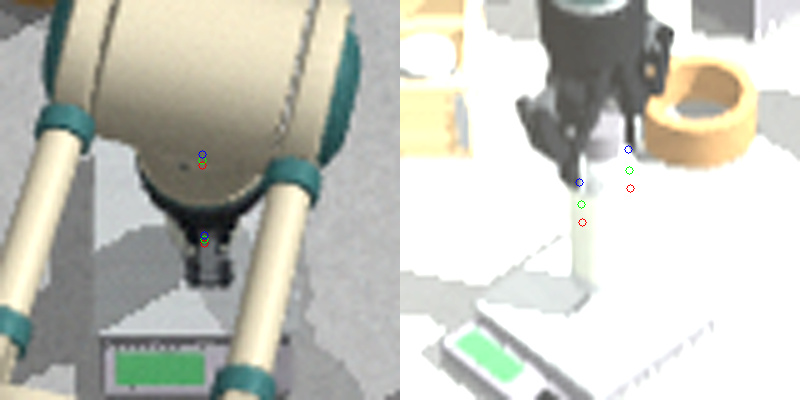

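Call:
apply_moves(moves=[0.04,0.004,-0.001,-0.0164,0,0,0,0.04,0.009,-0.0027,-0.0164,0,0,0,0.04,0.01,-0.0027,-0.0164,0,0,0,0.04,0.01,-0.0027,-0.0164,0,0,0,0.04,0.01,0,-0.0164,0,0,0,0.04,0.01,0,-0.0164,0,0,0,0.04,0.01,0,-0.0164,0,0,0,0.04,0.01,0,-0.01,0,0,0])

```text
clock: 24.32
position: [0.4559, 0.0222, 0.2508]
ee_rot: [-0.005, 0.707, 0.707, -0.004]
contact_force: [0.6, 0.4, -2.4]
width: 0.0478
```

```bash
python3 - <<'E'
from h import *
p,R,s=cur(); print(p,R[:,2],s["clock"],s["width"],s["contact_force"])
go([.589,.288,.235],Rdown(np.pi/2),16);
E
```

```text
[0.45587276 0.02217135 0.2508182 ] [-0.01360973  0.00148552 -0.99990628] 24.3167 0.047829379593941145 [ 0.61650894  0.41280785 -2.42481378]
row [0.0166 0.0083 0.0009] [-0.0009 -0.0001 -0.    ] n 16 | |t|mm 18.6 deg 0.05
 minz 0.235 [[0.464, 0.039, 0.25], [0.481, 0.072, 0.248], [0.497, 0.105, 0.246], [0.514, 0.138, 0.244], [0.531, 0.172, 0.242], [0.547, 0.205, 0.24], [0.564, 0.238, 0.238], [0.581, 0.271, 0.236]] ik end [array([0.3487, 0.3817, 1.241 , 0.    , 1.5189, 0.3487])]
```

Call:
apply_moves(moves=[0.04,0.0166,0.0083,0.001,-0.001,0,0,0.04,0.0166,0.0083,0.001,-0.001,0,0,0.04,0.0166,0.0083,0.001,-0.001,0,0,0.04,0.0166,0.0083,0.001,-0.001,0,0,0.04,0.0166,0.0083,0.001,-0.001,0,0,0.04,0.0166,0.0083,0.001,-0.001,0,0,0.04,0.0166,0.0083,0.001,-0.001,0,0,0.04,0.0166,0.0083,0.001,-0.001,0,0])

```text
clock: 24.98
position: [0.5219, 0.1597, 0.24]
ee_rot: [-0.003, 0.708, 0.706, -0.003]
contact_force: [0.7, 0.0, -2.5]
width: 0.0474
```

Call:
apply_moves(moves=[0.04,0.0166,0.0083,0.001,-0.001,0,0,0.04,0.0166,0.0083,0.001,-0.001,0,0,0.04,0.0166,0.0083,0.001,-0.001,0,0,0.04,0.0166,0.0083,0.001,-0.001,0,0,0.04,0.016,0.008,0.001,-0.001,0,0,0.04,0.012,0.006,0,-0.001,0,0,0.04,0.006,0.003,0,0,0,0,0.04,0,0,0,0,0,0])

```text
clock: 25.65
position: [0.5722, 0.268, 0.2244]
ee_rot: [-0.004, 0.707, 0.707, -0.007]
contact_force: [-0.2, 0.7, -1.5]
width: 0.0474
```

```bash
python3 - <<'E'
from capfit import *
from rig import imaging
p,R,s=cur(); print(p,R[:,2],s["clock"],s["width"],s["contact_force"])
ims=[]
for n in ("top","side"):
    d=imaging.get_image(n); np.savez(f"{n}17.npz",**d)
    u,v=map(int,proj(d,[.533,.287,.1])); 
    ims.append(cv2.resize(d["image"][max(0,v-60):v+60,u-60:u+60,::-1],(400,400),interpolation=cv2.INTER_CUBIC))
cv2.imwrite("pics/s17.png",np.hstack(ims))
mid=p+[0,0,.009]; axisfit("17",mid,up)
go([.589,.288,.235],Rdown(np.pi/2),4,0);
E
```

```text
[0.5722 0.268  0.2244] [-0.0161 -0.0039 -0.9999] 25.65 0.04736886951299753 [-0.1507  0.652  -1.4639]
17 n 256 mid xy [0.5684 0.2682] tilt [ 0.0355 -0.0195] rms 0.003073062167924957
 cap pts 57 [0.5695 0.2545 0.3085] top z pct [0.3099 0.3139 0.3211]
 cap top centre [0.5688 0.255  0.313 ] [0.5639 0.2568 0.3175]
row [ 0.0054  0.0044 -0.0026] [-0.0041  0.0013  0.0001] n 4 | |t|mm 7.4 deg 0.25
```

View pics/s17.png

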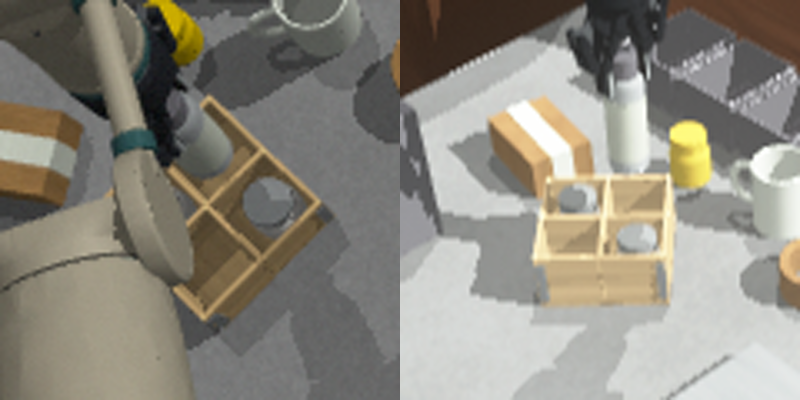

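Call:
apply_moves(moves=[0.04,0.0054,0.0044,0,-0.004,0.001,0,0.04,0.0054,0.0044,0,-0.004,0.001,0,0.04,0.0054,0.0044,0,-0.004,0.001,0,0.04,0.004,0.004,0,-0.004,0.001,0,0.04,0,0,0,0,0,0,0.04,0,0,0,0,0,0,0.04,0,0,0,0,0,0,0.04,0,0,0,0,0,0])

```text
clock: 26.42
position: [0.5899, 0.2852, 0.2261]
ee_rot: [0.001, 0.708, 0.706, 0.0]
contact_force: [1.0, 0.6, -2.0]
width: 0.0475
```

```bash
cat > st.py <<'E'
from capfit import *
from rig import imaging
import sys
tag=sys.argv[1]; T=list(map(float,sys.argv[2:5]))
p,R,s=cur(); print(p,R[:,2],s["clock"],s["width"],s["contact_force"])
ims=[]
for n in ("top","side"):
    d=imaging.get_image(n); np.savez(f"{n}{tag}.npz",**d)
    u,v=map(int,proj(d,[.533,.287,.1])); 
    ims.append(cv2.resize(d["image"][max(0,v-60):v+60,u-60:u+60,::-1],(400,400),interpolation=cv2.INTER_CUBIC))
cv2.imwrite(f"pics/s{tag}.png",np.hstack(ims))
try: axisfit(tag,p+[0,0,.009],up)
except Exception as e: print(e)
go(T,Rdown(np.pi/2),8,0)
E
python3 st.py 18 .589 .288 .1
```

```text
[0.5899 0.2852 0.2261] [ 0.0022 -0.0019 -1.    ] 26.4167 0.04746392390590352 [ 0.9679  0.5969 -1.9597]
18 n 259 mid xy [0.5857 0.2864] tilt [0.0103 0.004 ] rms 0.003073010618969394
 cap pts 67 [0.5885 0.2716 0.3094] top z pct [0.3114 0.3151 0.3192]
 cap top centre [0.588  0.2718 0.3136] [0.5886 0.2765 0.3192]
row [ 0.0004 -0.0001  0.0158] [ 0.0003  0.0002 -0.0004] n 8 | |t|mm 15.8 deg 0.03
```

Call:
apply_moves(moves=[0.04,0.0008,0,0.018,0,0,0,0.04,0.0008,0,0.018,0,0,0,0.04,0,0,0.018,0,0,0,0.04,0,0,0.018,0,0,0,0.04,0,0,0.018,0,0,0,0.04,0,0,0.018,0,0,0,0.04,0,0,0.012,0,0,0,0.04,0,0,0,0,0,0])

```text
clock: 27.18
position: [0.5915, 0.2862, 0.1045]
ee_rot: [0.003, 0.709, 0.706, 0.003]
contact_force: [-0.2, -0.0, -2.3]
width: 0.0474
```

```bash
python3 st.py 19 .589 .288 .076
```

```text
[0.5915 0.2862 0.1045] [ 0.0082 -0.0002 -1.    ] 27.1833 0.047407781532284025 [-0.2195 -0.0067 -2.2786]
19 n 193 mid xy [0.5879 0.2875] tilt [-0.0079 -0.0086] rms 0.0036871279997480974
 cap pts 36 [0.5884 0.2712 0.1882] top z pct [0.1893 0.1936 0.199 ]
 cap top centre [0.588  0.2715 0.1921] [0.583  0.2743 0.1979]
row [ 0.0001 -0.0005  0.0039] [ 0.0015 -0.0002 -0.0005] n 8 | |t|mm 3.9 deg 0.09
```

View pics/s19.png

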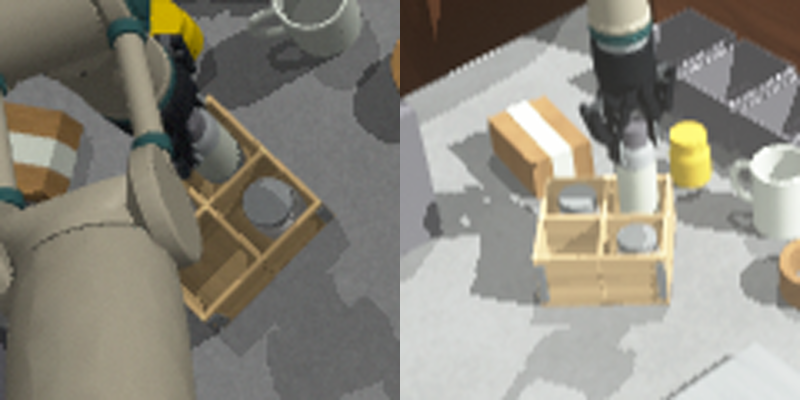

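Call:
apply_moves(moves=[0.04,0,-0.0005,0.005,0.001,0,0,0.04,0,-0.0005,0.005,0.001,0,0,0.04,0,-0.0005,0.005,0.001,0,0,0.04,0,-0.0005,0.004,0.001,0,0,0.04,0,0,0.003,0,0,0,0.04,0,0,0.002,0,0,0,0.04,0,0,0,0,0,0,0.04,0,0,0,0,0,0])

```text
clock: 27.95
position: [0.5947, 0.2881, 0.0861]
ee_rot: [0.004, 0.709, 0.706, 0.008]
contact_force: [0.1, 1.5, -2.6]
width: 0.0473
```

Call:
apply_moves(moves=[0.04,0,0,0.0012,0,0,0,0.04,0,0,0.0012,0,0,0,0.04,0,0,0.0012,0,0,0,0.04,0,0,0,0,0,0,0.04,0,0,0,0,0,0,0.04,0,0,0,0,0,0,0.04,0,0,0,0,0,0,0.04,0,0,0,0,0,0])

```text
clock: 28.62
position: [0.5952, 0.2883, 0.0827]
ee_rot: [0.005, 0.709, 0.706, 0.008]
contact_force: [-0.4, -0.1, -2.7]
width: 0.0475
```

```bash
python3 st.py 20 .590 .288 .077
```

```text
[0.5952 0.2883 0.0827] [ 0.0179  0.005  -0.9998] 28.6167 0.04753809338340699 [-0.4301 -0.1481 -2.668 ]
20 n 158 mid xy [0.5925 0.289 ] tilt [-0.0436  0.0423] rms 0.003885743865586755
 cap pts 28 [0.5907 0.2724 0.1641] top z pct [0.1664 0.1708 0.1724]
 cap top centre [0.5925 0.2724 0.1677] [0.5922 0.2729 0.1659]
row [-0.     -0.0007  0.0007] [ 0.0022 -0.0006 -0.0005] n 8 | |t|mm 1.0 deg 0.14
```

Call:
apply_moves(moves=[0.04,0,-0.0016,0,0.006,-0.0015,0,0.04,0,-0.0016,0,0.006,-0.0015,0,0.04,0,-0.0016,0,0.006,-0.0015,0,0.04,0,0,0,0,0,0,0.04,0,0,0.001,0,0,0,0.04,0,0,0.001,0,0,0,0.04,0,0,0.001,0,0,0,0.04,0,0,0,0,0,0])

```text
clock: 29.38
position: [0.59, 0.2884, 0.0794]
ee_rot: [-0.001, 0.709, 0.706, -0.001]
contact_force: [-0.0, 0.4, -1.3]
width: 0.0473
```

```bash
python3 st.py 21 .590 .288 .077
```

```text
[0.59   0.2884 0.0794] [-0.0017  0.0002 -1.    ] 29.3833 0.0473044231807225 [-0.035   0.4438 -1.3004]
21 n 139 mid xy [0.5866 0.2897] tilt [ 0.0111 -0.0403] rms 0.003841068453499675
 cap pts 38 [0.5841 0.275  0.1632] top z pct [0.1643 0.1695 0.1741]
 cap top centre [0.5822 0.2756 0.1677] [0.5796 0.2797 0.1718]
row [-0.0001 -0.      0.0003] [-0.0002 -0.     -0.0005] n 8 | |t|mm 0.3 deg 0.03
```

Well centred. I creep the last 2–3 mm until contact.

Call:
apply_moves(moves=[0.04,0,0,0.001,0,0,0,0.04,0,0,0.001,0,0,0,0.04,0,0,0,0,0,0,0.04,0,0,0,0,0,0,0.04,0,0,0,0,0,0,0.04,0,0,0,0,0,0,0.04,0,0,0,0,0,0,0.04,0,0,0,0,0,0])

```text
clock: 30.15
position: [0.5902, 0.2885, 0.0775]
ee_rot: [-0.001, 0.709, 0.706, -0.0]
contact_force: [-0.2, -1.0, -2.7]
width: 0.0475
```

Call:
apply_moves(moves=[0.04,0,0,0.001,0,0,0,0.04,0,0,0.001,0,0,0,0.04,0,0,0,0,0,0,0.04,0,0,0,0,0,0,0.04,0,0,0,0,0,0,0.04,0,0,0,0,0,0,0.04,0,0,0,0,0,0,0.04,0,0,0,0,0,0])

```text
clock: 30.82
position: [0.5906, 0.2889, 0.0767]
ee_rot: [-0.0, 0.709, 0.706, 0.001]
contact_force: [-0.1, 0.1, -0.2]
width: 0.0476
```

Call:
apply_moves(moves=[0.04,0,0,0.0005,0,0,0,0.05,0,0,0,0,0,0,0.053,0,0,0,0,0,0,0.058,0,0,0,0,0,0,0.066,0,0,0,0,0,0,0.075,0,0,0,0,0,0,0.08,0,0,0,0,0,0,0.08,0,0,0,0,0,0])

```text
clock: 31.48
position: [0.5917, 0.2891, 0.077]
ee_rot: [0.0, 0.709, 0.706, 0.002]
contact_force: [0.1, 0.4, 0.1]
width: 0.0798
```

Call:
apply_moves(moves=[0.08,0,0,-0.002,0,0,0,0.08,0,0,-0.006,0,0,0,0.08,0,0,-0.012,0,0,0,0.08,0,0,-0.018,0,0,0,0.08,0,0,-0.022,0,0,0,0.08,0,0,-0.025,0,0,0,0.08,0,0,-0.025,0,0,0,0.08,0,0,-0.025,0,0,0])

```text
clock: 32.15
position: [0.5873, 0.2872, 0.2124]
ee_rot: [-0.003, 0.709, 0.706, -0.005]
contact_force: [-0.9, -0.5, -0.4]
width: 0.0801
```

```bash
python3 st.py 22 .40 -.303 .20; python3 - <<'E'
from h import *
p,R,s=cur()
from capfit import axisfit
axisfit("22",np.array([.589,.288,.085]),up)
go([.48,.0,.25],Rdown(np.pi/2),16)
go([.40,-.303,.22],Rdown(np.pi/2),24)
print(ik([.40,-.303,.10],Rdown(np.pi/2)),ik([.477,.286,.08],Rdown(np.pi/2)))
E
```

```text
[0.5873 0.2872 0.2124] [-0.0109 -0.0031 -0.9999] 32.15 0.08010888487603311 [-0.9017 -0.5271 -0.3778]
22 n 37 mid xy [2.5356 1.1088] tilt [22.9248  9.6085] rms 0.004386107738975471
index -1 is out of bounds for axis 0 with size 0
row [-0.074  -0.0236  0.0021] [-0.0001 -0.0001 -0.0005] n 8 | |t|mm 77.7 deg 0.03
22 n 129 mid xy [0.585  0.2912] tilt [-0.0185 -0.0343] rms 0.003482270610072529
 cap pts 129 [0.5856 0.2877 0.162 ] top z pct [0.1632 0.1653 0.167 ]
 cap top centre [0.5866 0.2888 0.1635] [0.5873 0.289  0.1636]
row [-0.018  -0.0069 -0.0021] [-0.     -0.     -0.0003] n 16 | |t|mm 19.4 deg 0.02
 minz 0.219 [[0.584, 0.27, 0.219], [0.57, 0.234, 0.223], [0.556, 0.198, 0.227], [0.542, 0.162, 0.231], [0.528, 0.126, 0.236], [0.514, 0.09, 0.24], [0.501, 0.054, 0.244], [0.487, 0.018, 0.248]] ik end [array([-0.1451,  0.1015,  1.5866,  0.    ,  1.4535, -0.1451])]
row [-0.0247 -0.0079 -0.0001] [-0.     -0.     -0.0002] n 24 | |t|mm 25.9 deg 0.01
 minz 0.217 [[0.582, 0.264, 0.217], [0.567, 0.215, 0.217], [0.551, 0.165, 0.218], [0.535, 0.116, 0.218], [0.519, 0.067, 0.218], [0.503, 0.017, 0.218], [0.487, -0.032, 0.219], [0.471, -0.081, 0.219], [0.455, -0.13, 0.219], [0.439, -0.18, 0.219], [0.424, -0.229, 0.22], [0.408, -0.278, 0.22]] ik end [array([-0.787 ,  0.1494,  1.6031, -0.    ,  1.3891, -0.787 ])]
[array([-0.787 ,  0.2388,  1.8022,  0.    ,  1.1006, -0.787 ])] [array([ 0.415 ,  0.3334,  1.7168, -0.    ,  1.0914,  0.415 ])]capfit.py:19: RuntimeWarning: Mean of empty slice.
  print(" cap pts",len(cap),cap.mean(0),"top z pct",np.percentile(cap[:,2],[50,80,95]))
  ret = um.true_divide(
```

View pics/s22.png

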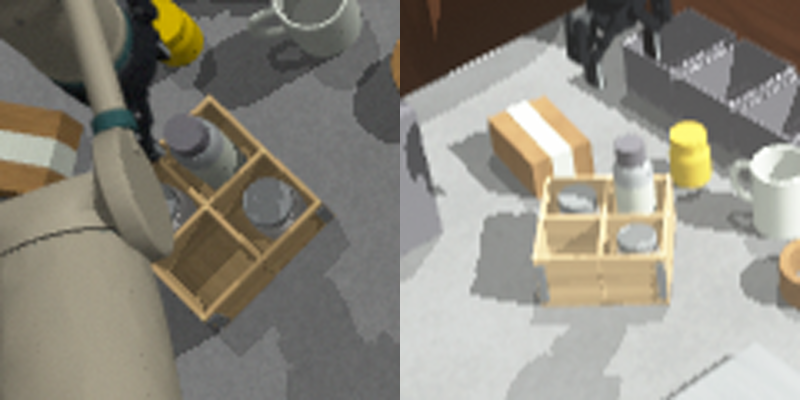

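Call:
apply_moves(moves=[0.0854,-0.02,-0.006,-0.001,-0.001,0,0,0.0854,-0.036,-0.0115,-0.001,-0.001,0,0,0.0854,-0.036,-0.0115,-0.001,-0.001,0,0,0.0854,-0.036,-0.0115,0,0,0,0,0.0854,-0.036,-0.0115,0,0,0,0,0.0854,-0.036,-0.0115,0,0,0,0,0.0854,-0.036,-0.0115,0,0,0,0,0.0854,-0.036,-0.0115,0,0,0,0])

```text
clock: 32.92
position: [0.5015, 0.0149, 0.217]
ee_rot: [0.0, 0.704, 0.71, 0.004]
contact_force: [-0.2, -0.3, -0.8]
width: 0.0853
```

Call:
apply_moves(moves=[0.0854,-0.036,-0.0115,0,0,0,0,0.0854,-0.036,-0.0115,0,0,0,0,0.0854,-0.036,-0.0115,0,0,0,0,0.0854,-0.036,-0.0115,0,0,0,0,0.0854,-0.036,-0.0115,0,0,0,0,0.0854,-0.036,-0.0115,0,0,0,0,0.0854,-0.02,-0.0065,0,0,0,0,0.0854,0,0,0,0,0,0])

```text
clock: 33.58
position: [0.4176, -0.2376, 0.2138]
ee_rot: [0.001, 0.706, 0.709, 0.002]
contact_force: [-0.1, 0.0, 0.9]
width: 0.0858
```

```bash
python3 - <<'E'
from capfit import *
p,R,s=cur(); print(p,R[:,2],s["clock"],s["width"])
axisfit("14",np.array([.3985,-.3025,.079]),up); axisfit("0",np.array([.3985,-.3025,.079]),up)
axisfit("22",np.array([.3985,-.3025,.079]),up)
go([.40,-.303,.20],Rdown(np.pi/2),8)
E
```

```text
[ 0.4176 -0.2376  0.2138] [ 0.0043  0.0018 -1.    ] 33.5833 0.0858003703740981
14 n 280 mid xy [ 0.3959 -0.3018] tilt [ 0.0095 -0.0026] rms 0.0020410392300795432
 cap pts 128 [ 0.3979 -0.3014  0.1577] top z pct [0.1581 0.1603 0.1619]
 cap top centre [ 0.3979 -0.3019  0.1582] [ 0.3977 -0.3026  0.1591]
0 n 0 mid xy [ 0.3985 -0.3025] tilt [0. 0.] rms nan
 cap pts 128 [ 0.3977 -0.3013  0.1572] top z pct [0.1575 0.1599 0.1612]
 cap top centre [ 0.3979 -0.3018  0.1577] [ 0.3975 -0.3027  0.157 ]
22 n 272 mid xy [ 0.3955 -0.3017] tilt [-0.0048  0.0031] rms 0.002058713032703134
 cap pts 131 [ 0.3977 -0.3011  0.1571] top z pct [0.1576 0.1599 0.1619]
 cap top centre [ 0.3979 -0.302   0.1579] [ 0.3977 -0.3023  0.1586]
row [-0.0082 -0.0022  0.0017] [ 0.0005 -0.0002  0.0005] n 8 | |t|mm 8.6 deg 0.04
 minz 0.2 [[0.415, -0.246, 0.212], [0.411, -0.262, 0.209], [0.407, -0.278, 0.205], [0.402, -0.295, 0.202]] ik end [array([-0.787 ,  0.1604,  1.6394, -0.    ,  1.3418, -0.787 ])]
  return _methods._mean(a, axis=axis, dtype=dtype,
  ret = ret.dtype.type(ret / rcount)
```

Standing can at (0.3975, -0.302). I go above it.

Call:
apply_moves(moves=[0.0854,-0.0105,-0.0034,0,0,0,0,0.0854,-0.0105,-0.0034,0,0,0,0,0.0854,-0.0105,-0.0034,0,0,0,0,0.0854,-0.0105,-0.0034,0,0,0,0,0.0854,-0.0105,-0.0034,0,0,0,0,0.0854,-0.008,-0.002,0,0,0,0,0.0854,0,0,0,0,0,0,0.0854,0,0,0,0,0,0])

```text
clock: 34.25
position: [0.397, -0.2999, 0.2123]
ee_rot: [-0.001, 0.706, 0.708, 0.004]
contact_force: [-0.1, -0.9, 0.8]
width: 0.0852
```

```bash
python3 - <<'E'
from h import *
p,R,s=cur(); print(p,R[:,2],s["clock"]); go([.3975,-.302,.07],Rdown(np.pi/2),8,0)
E
```

```text
[ 0.39704233 -0.29992075  0.21226967] [ 0.00381367  0.00661105 -0.99997087] 34.25
row [-0.0003  0.      0.0178] [ 0.0005 -0.0008  0.0004] n 8 | |t|mm 17.8 deg 0.06
```

Call:
apply_moves(moves=[0.0854,-0.0008,0,0.016,0,-0.002,0,0.0854,-0.0008,0,0.016,0,-0.002,0,0.0854,-0.0004,0,0.016,0,-0.002,0,0.0854,0,0,0.016,0,0,0,0.0854,0,0,0.016,0,0,0,0.0854,0,0,0.014,0,0,0,0.0854,0,0,0.008,0,0,0,0.0854,0,0,0,0,0,0])

```text
clock: 34.92
position: [0.4006, -0.2993, 0.1081]
ee_rot: [0.003, 0.705, 0.709, 0.003]
contact_force: [0.4, 0.3, -0.4]
width: 0.0858
```

```bash
python3 ov.py 23 .043 40; python3 - <<'E'
from h import *
p,R,s=cur(); print(p,R[:,2],s["clock"]); go([.3975,-.302,.07],Rdown(np.pi/2),8,0)
E
```

```text
[ 0.40146699 -0.30031346  0.1096891 ] [ 0.0111818  -0.00222804 -0.999935  ] 35.0167
row [-0.0002 -0.0005  0.005 ] [0.0014 0.0003 0.0007] n 8 | |t|mm 5.0 deg 0.09
```

View pics/ov23.png

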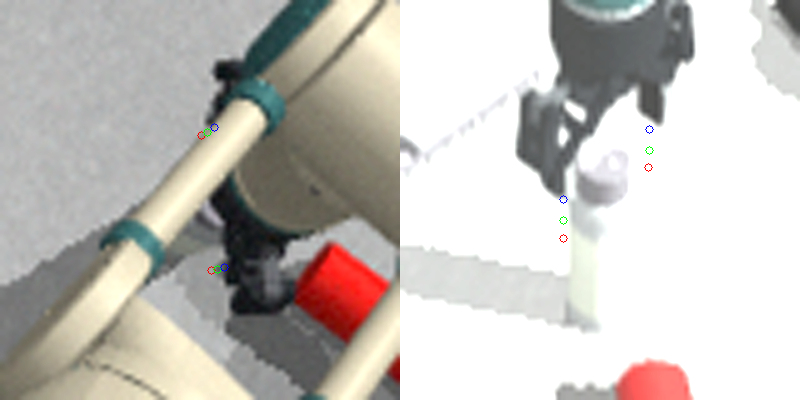

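Call:
apply_moves(moves=[0.0854,-0.0006,-0.0016,0.006,0.004,0,0,0.0854,-0.0006,-0.0016,0.006,0.004,0,0,0.0854,-0.0006,-0.0016,0.006,0.004,0,0,0.0854,0,0,0.006,0,0,0,0.0854,0,0,0.006,0,0,0,0.0854,0,0,0.005,0,0,0,0.0854,0,0,0.003,0,0,0,0.0854,0,0,0,0,0,0])

```text
clock: 35.68
position: [0.3985, -0.3045, 0.0711]
ee_rot: [0.004, 0.705, 0.709, -0.002]
contact_force: [-0.7, -0.2, 0.7]
width: 0.0853
```

Call:
apply_moves(moves=[0.06,0,0,0,0,0,0,0.055,0,0,0,0,0,0,0.05,0,0,0,0,0,0,0.044,0,0,0,0,0,0,0.04,0,0,0,0,0,0,0.04,0,0,0,0,0,0,0.04,0,0,0,0,0,0,0.04,0,0,0,0,0,0], newtons=50)

```text
clock: 36.35
position: [0.3984, -0.3048, 0.0714]
ee_rot: [0.004, 0.705, 0.709, -0.002]
contact_force: [-0.3, -0.4, -0.9]
width: 0.0475
```

Call:
apply_moves(moves=[0.04,0,0,0,0,0,0,0.04,0,0,0,0,0,0,0.04,0,0,-0.001,0,0,0,0.04,0,0,-0.003,0,0,0,0.04,0,0,-0.006,0,0,0,0.04,0,0,-0.01,0,0,0,0.04,0,0,-0.01,0,0,0,0.04,0,0,0,0,0,0])

```text
clock: 37.02
position: [0.3969, -0.3027, 0.1015]
ee_rot: [0.001, 0.705, 0.709, -0.001]
contact_force: [0.9, -0.8, -3.2]
width: 0.0473
```

```bash
python3 ov.py 24 .025 40; python3 - <<'E'
from h import *
p,R,s=cur(); print(p,R[:,2],s["clock"],s["width"],s["contact_force"]); go([.39,-.24,.24],Rdown(np.pi/2),8,0)
E
```

```text
[ 0.39611228 -0.30197389  0.10003289] [-0.00256564 -0.00171034 -0.99999525] 37.1167 0.047272507135766126 [-0.18993626 -0.50613919 -3.84426422]
row [ 0.0077 -0.0008 -0.0175] [-0.0003  0.0002  0.0008] n 8 | |t|mm 19.1 deg 0.05
```

View pics/ov24.png

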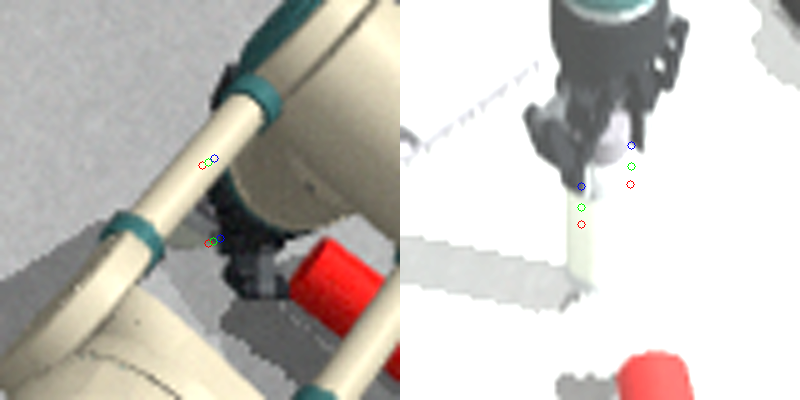

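Held and lifted (force −3.5 N). I raise it and carry it to the near cell.

Call:
apply_moves(moves=[0.04,0,0,-0.015,0,0,0,0.04,0.004,0,-0.02,0,0,0,0.04,0.01,0,-0.02,0,0,0,0.04,0.015,0,-0.02,0,0,0,0.04,0.02,0.002,-0.02,0,0,0,0.04,0.025,0.003,-0.02,0,0,0,0.04,0.025,0.003,-0.015,0,0,0,0.04,0.025,0.003,-0.006,0,0,0])

```text
clock: 37.78
position: [0.4036, -0.1754, 0.2342]
ee_rot: [-0.008, 0.708, 0.706, -0.003]
contact_force: [1.6, -0.2, -4.3]
width: 0.0468
```

```bash
python3 - <<'E'
from h import *
p,R,s=cur(); print(p,R[:,2],s["clock"],s["width"],s["contact_force"]); go([.477,.2865,.235],Rdown(np.pi/2),18)
E
```

```text
[ 0.40355689 -0.17541967  0.23417945] [-0.01459594  0.00686497 -0.99986991] 37.7833 0.046771715301474934 [ 1.58476289 -0.16792048 -4.30151319]
row [0.0257 0.0041 0.    ] [-0.0008 -0.0004 -0.0001] n 18 | |t|mm 26.0 deg 0.05
 minz 0.234 [[0.408, -0.15, 0.234], [0.416, -0.098, 0.234], [0.424, -0.047, 0.235], [0.432, 0.004, 0.235], [0.44, 0.056, 0.235], [0.449, 0.107, 0.235], [0.457, 0.158, 0.235], [0.465, 0.21, 0.235], [0.473, 0.261, 0.235]] ik end [array([0.4158, 0.2267, 1.4666, 0.    , 1.4483, 0.4158])]
```

Call:
apply_moves(moves=[0.04,0.0257,0.0041,-0.001,-0.001,0,0,0.04,0.0257,0.0041,-0.001,-0.001,0,0,0.04,0.0257,0.0041,-0.001,-0.001,0,0,0.04,0.0257,0.0041,0,-0.001,0,0,0.04,0.0257,0.0041,0,-0.001,0,0,0.04,0.0257,0.0041,0,-0.001,0,0,0.04,0.0257,0.0041,0,-0.001,0,0,0.04,0.0257,0.0041,0,-0.001,0,0])

```text
clock: 38.45
position: [0.4347, 0.0402, 0.2361]
ee_rot: [-0.005, 0.709, 0.705, -0.001]
contact_force: [0.6, -0.9, -3.3]
width: 0.0473
```

Call:
apply_moves(moves=[0.04,0.0257,0.0041,0,-0.001,0,0,0.04,0.0257,0.0041,0,-0.001,0,0,0.04,0.0257,0.0041,0,-0.001,0,0,0.04,0.0257,0.0041,0,-0.001,0,0,0.04,0.0257,0.0041,0,-0.001,0,0,0.04,0.0257,0.0041,0,0,0,0,0.04,0.02,0.003,0,0,0,0,0.04,0.01,0.002,0,0,0,0])

```text
clock: 39.12
position: [0.4606, 0.2366, 0.2302]
ee_rot: [-0.007, 0.707, 0.707, -0.003]
contact_force: [-0.3, 0.2, -4.1]
width: 0.0472
```

```bash
python3 st.py 25 .477 .2865 .235
```

```text
[0.4606 0.2366 0.2302] [-0.0148  0.0061 -0.9999] 39.1167 0.047181964631114154 [-0.3091  0.2202 -4.0789]
25 n 294 mid xy [0.4581 0.2409] tilt [ 0.0174 -0.0305] rms 0.0033016058275153466
 cap pts 32 [0.453  0.2221 0.3126] top z pct [0.3132 0.3191 0.3212]
 cap top centre [0.453  0.2225 0.3165] [0.4513 0.2268 0.3227]
row [ 0.0064  0.002  -0.0006] [-0.0019 -0.0006 -0.0001] n 8 | |t|mm 6.7 deg 0.11
```

Call:
apply_moves(moves=[0.04,0.0085,0.0028,0,-0.004,-0.0015,0,0.04,0.0085,0.0028,0,-0.004,-0.0015,0,0.04,0.0085,0.0028,0,-0.004,-0.001,0,0.04,0.0085,0.0028,0,-0.003,-0.001,0,0.04,0.0085,0.0028,0,0,0,0,0.04,0.005,0.001,0,0,0,0,0.04,0,0,0,0,0,0,0.04,0,0,0,0,0,0])

```text
clock: 39.88
position: [0.4771, 0.2834, 0.2289]
ee_rot: [0.001, 0.709, 0.706, -0.002]
contact_force: [0.1, -0.2, -3.2]
width: 0.0469
```

```bash
python3 st.py 26 .477 .2865 .10
```

```text
[0.4771 0.2834 0.2289] [-0.0005 -0.0044 -1.    ] 39.8833 0.04691768414691455 [ 0.1436 -0.2152 -3.1585]
26 n 287 mid xy [0.4743 0.2864] tilt [0.0127 0.0091] rms 0.003206718931203376
 cap pts 55 [0.4751 0.2709 0.3106] top z pct [0.3122 0.3162 0.3218]
 cap top centre [0.4754 0.2712 0.3142] [0.4758 0.2761 0.3205]
row [0.0005 0.     0.0161] [-0.0001  0.0005 -0.0006] n 8 | |t|mm 16.1 deg 0.05
```

View pics/s26.png

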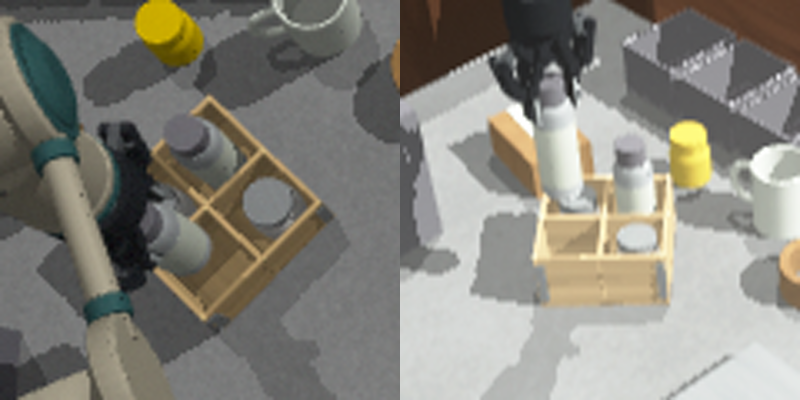

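Call:
apply_moves(moves=[0.04,0.001,0,0.018,0,0,0,0.04,0.001,0,0.018,0,0,0,0.04,0.001,-0.0005,0.018,0,0,0,0.04,0,-0.0005,0.018,0.001,0,0,0.04,0,-0.0005,0.018,0.001,0,0,0.04,0,-0.0005,0.018,0.001,0,0,0.04,0,0,0.012,0.001,0,0,0.04,0,0,0,0,0,0])

```text
clock: 40.65
position: [0.4764, 0.2828, 0.1075]
ee_rot: [0.002, 0.71, 0.704, -0.001]
contact_force: [0.0, -0.8, -3.7]
width: 0.0476
```

```bash
python3 st.py 27 .477 .2865 .078
```

```text
[0.4764 0.2828 0.1075] [ 0.0015 -0.004  -1.    ] 40.65 0.04760086169715085 [ 0.0088 -0.787  -3.735 ]
27 n 203 mid xy [0.4732 0.2856] tilt [-0.0237  0.013 ] rms 0.0032601211485484825
 cap pts 27 [0.4727 0.2684 0.1884] top z pct [0.1881 0.1948 0.1989]
 cap top centre [0.4726 0.2683 0.1908] [0.4766 0.269  0.1978]
row [ 0.0004 -0.0001  0.004 ] [ 0.0007  0.0003 -0.001 ] n 8 | |t|mm 4.0 deg 0.07
```

View pics/s27.png

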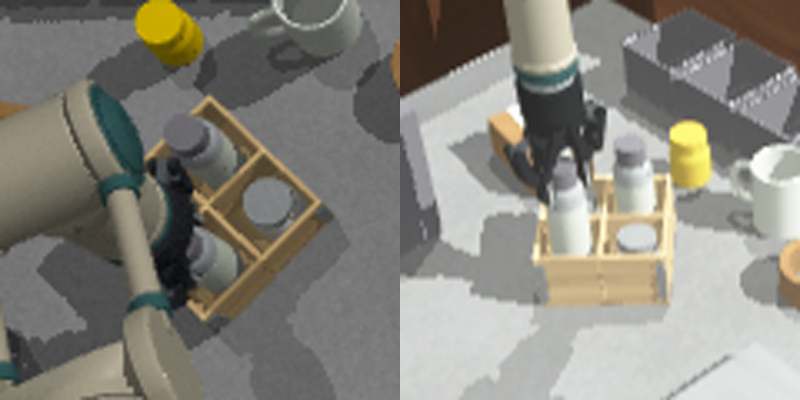

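Call:
apply_moves(moves=[0.04,0.0008,0.0003,0.005,0.001,0,0,0.04,0.0008,0.0003,0.005,0.001,0,0,0.04,0.0005,0,0.005,0.001,0,0,0.04,0.0005,0,0.005,0.001,0,0,0.04,0,0,0.003,0,0,0,0.04,0,0,0.002,0,0,0,0.04,0,0,0,0,0,0,0.04,0,0,0,0,0,0])

```text
clock: 41.42
position: [0.4824, 0.2878, 0.087]
ee_rot: [0.003, 0.71, 0.704, 0.004]
contact_force: [-0.1, 0.2, -3.4]
width: 0.0469
```

Call:
apply_moves(moves=[0.04,0,0,0.001,0,0,0,0.04,0,0,0.001,0,0,0,0.04,0,0,0.001,0,0,0,0.04,0,0,0.001,0,0,0,0.04,0,0,0,0,0,0,0.04,0,0,0,0,0,0,0.04,0,0,0,0,0,0,0.04,0,0,0,0,0,0])

```text
clock: 42.08
position: [0.4828, 0.288, 0.0832]
ee_rot: [0.003, 0.71, 0.704, 0.004]
contact_force: [-0.1, -0.3, -3.4]
width: 0.0469
```

```bash
python3 st.py 28 .478 .2865 .077
```

```text
[0.4828 0.288  0.0832] [ 0.0106  0.0018 -0.9999] 42.0833 0.04686387157871793 [-0.0938 -0.3166 -3.4393]
28 n 167 mid xy [0.4796 0.29  ] tilt [-0.056  -0.0255] rms 0.003692455859112812
 cap pts 26 [0.4774 0.2726 0.1658] top z pct [0.1649 0.1713 0.1917]
 cap top centre [0.4759 0.2728 0.1695] [0.4815 0.2746 0.1752]
row [-0.0002 -0.0006  0.0008] [ 0.0013 -0.0002 -0.001 ] n 8 | |t|mm 1.0 deg 0.1
```

Call:
apply_moves(moves=[0.04,0,-0.0014,0.001,0.0035,0,0,0.04,0,-0.0014,0.001,0.0035,0,0,0.04,0,-0.0014,0.001,0.0035,0,0,0.04,0,0,0.001,0,0,0,0.04,0,0,0,0,0,0,0.04,0,0,0,0,0,0,0.04,0,0,0,0,0,0,0.04,0,0,0,0,0,0])

```text
clock: 42.85
position: [0.4781, 0.288, 0.0787]
ee_rot: [-0.001, 0.71, 0.704, 0.0]
contact_force: [-0.5, 0.1, -2.9]
width: 0.047
```

Call:
apply_moves(moves=[0.04,0,0,0.001,0,0,0,0.04,0,0,0.001,0,0,0,0.04,0,0,0,0,0,0,0.04,0,0,0,0,0,0,0.04,0,0,0,0,0,0,0.04,0,0,0,0,0,0,0.04,0,0,0,0,0,0,0.04,0,0,0,0,0,0])

```text
clock: 43.52
position: [0.4786, 0.2886, 0.0775]
ee_rot: [-0.001, 0.71, 0.704, 0.001]
contact_force: [0.2, -0.3, -2.7]
width: 0.047
```

Call:
apply_moves(moves=[0.04,0,0,0.001,0,0,0,0.04,0,0,0.001,0,0,0,0.04,0,0,0,0,0,0,0.04,0,0,0,0,0,0,0.04,0,0,0,0,0,0,0.04,0,0,0,0,0,0,0.04,0,0,0,0,0,0,0.04,0,0,0,0,0,0])

```text
clock: 44.18
position: [0.4789, 0.2897, 0.0775]
ee_rot: [-0.001, 0.71, 0.704, 0.003]
contact_force: [-0.3, -0.2, -1.3]
width: 0.0473
```

Contact: the height stays at 0.0775 and the load is shrinking. I release and withdraw.

Call:
apply_moves(moves=[0.05,0,0,0,0,0,0,0.05,0,0,0,0,0,0,0.053,0,0,0,0,0,0,0.058,0,0,0,0,0,0,0.066,0,0,0,0,0,0,0.075,0,0,0,0,0,0,0.08,0,0,0,0,0,0,0.08,0,0,0,0,0,0])

```text
clock: 44.85
position: [0.4808, 0.29, 0.0786]
ee_rot: [-0.0, 0.71, 0.704, 0.004]
contact_force: [0.4, 0.0, -0.0]
width: 0.0799
```

Call:
apply_moves(moves=[0.08,0,0,-0.002,0,0,0,0.08,0,0,-0.006,0,0,0,0.08,0,0,-0.012,0,0,0,0.08,0,0,-0.018,0,0,0,0.08,0,0,-0.022,0,0,0,0.08,0,0,-0.025,0,0,0,0.08,0,0,-0.025,0,0,0,0.08,0,0,-0.025,0,0,0])

```text
clock: 45.52
position: [0.4758, 0.2871, 0.215]
ee_rot: [-0.003, 0.71, 0.704, -0.003]
contact_force: [1.0, 0.5, 0.2]
width: 0.0802
```

Call:
apply_moves(moves=[0.08,-0.01,-0.003,-0.01,0,0,0,0.08,-0.03,-0.005,0,0,0,0,0.08,-0.03,-0.005,0,0,0,0,0.08,-0.03,-0.005,0,0,0,0,0.08,-0.03,-0.005,0,0,0,0,0.08,-0.03,-0.005,0,0,0,0,0.08,-0.02,0,0,0,0,0,0.08,0,0,0,0,0,0])

```text
clock: 46.18
position: [0.4451, 0.0992, 0.231]
ee_rot: [0.001, 0.708, 0.706, 0.003]
contact_force: [0.0, -0.1, 0.9]
width: 0.08
```

```bash
python3 - <<'E'
from capfit import *
from rig import imaging
p,R,s=cur(); print(p,s["clock"])
ims=[]
for n in ("top","side"):
    d=imaging.get_image(n); np.savez(f"{n}30.npz",**d)
    u,v=map(int,proj(d,[.533,.287,.1])); 
    ims.append(cv2.resize(d["image"][max(0,v-60):v+60,u-60:u+60,::-1],(400,400),interpolation=cv2.INTER_CUBIC))
    cv2.imwrite(f"pics/full{n}.png",d["image"][:,:,::-1])
cv2.imwrite("pics/s30.png",np.hstack(ims))
for m in ([.588,.288,.085],[.477,.287,.085]): axisfit("30",np.array(m),up)
P=P3(dict(np.load("top30.npz")))
for y in (.343,.231):
    q=P[np.linalg.norm(P[...,:2]-[.533,y],axis=2)<.022]; q=q[q[:,2]>.06]; print("jar",len(q),q.mean(0) if len(q) else None)
E
```

```text
[0.4451 0.0992 0.231 ] 46.1833
30 n 137 mid xy [0.5848 0.2909] tilt [ 0.0238 -0.0093] rms 0.003338498788229869capfit.py:19: RuntimeWarning: Mean of empty slice.
  print(" cap pts",len(cap),cap.mean(0),"top z pct",np.percentile(cap[:,2],[50,80,95]))
  ret = um.true_divide(
Traceback (most recent call last):
  File "capfit.py", line 19, in axisfit
    print(" cap pts",len(cap),cap.mean(0),"top z pct",np.percentile(cap[:,2],[50,80,95]))
                                                      ~~~~~~~~~~~~~^^^^^^^^^^^^^^^^^^^^^
IndexError: index -1 is out of bounds for axis 0 with size 0
```

View pics/s30.png

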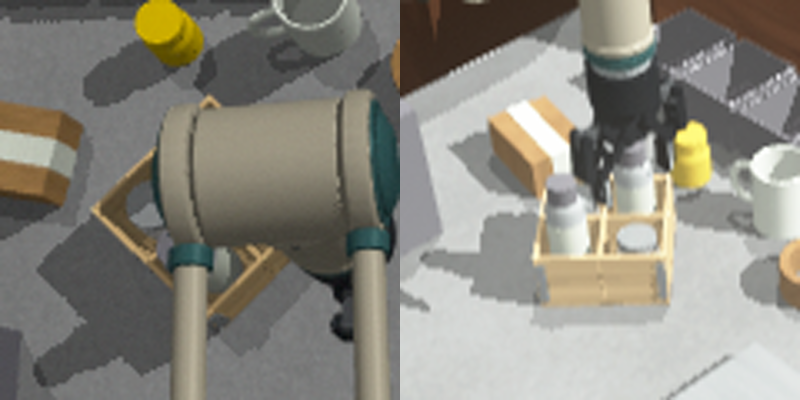

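View pics/fulltop.png

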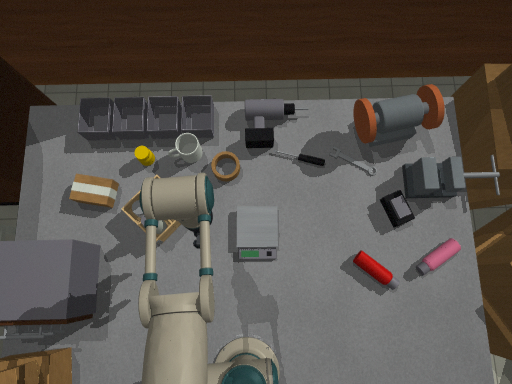

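Both cans stand in the crate, but the arm blocks the top view. I swing it further right for a clean check.

Call:
apply_moves(moves=[0.08,-0.03,-0.004,-0.003,0,0,0,0.08,-0.03,-0.004,-0.003,0,0,0,0.08,-0.03,-0.004,0,0,0,0,0.08,-0.03,-0.004,0,0,0,0,0.08,-0.03,-0.004,0,0,0,0,0.08,-0.03,-0.004,0,0,0,0,0.08,-0.02,0,0,0,0,0,0.08,0,0,0,0,0,0])

```text
clock: 46.95
position: [0.424, -0.0956, 0.2339]
ee_rot: [-0.002, 0.702, 0.713, 0.007]
contact_force: [0.4, 0.8, 0.1]
width: 0.08
```

```bash
python3 - <<'E'
from capfit import *
from rig import imaging
p,R,s=cur(); print(p,s["clock"])
ims=[]
for n in ("top","side"):
    d=imaging.get_image(n); np.savez(f"{n}31.npz",**d)
    u,v=map(int,proj(d,[.533,.287,.1])); 
    ims.append(cv2.resize(d["image"][max(0,v-60):v+60,u-60:u+60,::-1],(400,400),interpolation=cv2.INTER_CUBIC))
cv2.imwrite("pics/s31.png",np.hstack(ims))
for m in ([.588,.288,.085],[.477,.287,.085]):
    try: axisfit("31",np.array(m),up)
    except Exception as e: print(e)
P=P3(dict(np.load("top31.npz")));P0=P3(dict(np.load("top0.npz")))
for y in (.343,.231):
  for X in (P0,P):
    q=X[np.linalg.norm(X[...,:2]-[.533,y],axis=2)<.02]; q=q[(q[:,2]>.06)&(q[:,2]<.1)]; print("jar",len(q),q.mean(0) if len(q) else None)
E
```

```text
[ 0.424  -0.0956  0.2339] 46.95
31 n 132 mid xy [0.5838 0.2907] tilt [-0.033   0.0102] rms 0.0033310723876173614
 cap pts 130 [0.5857 0.2874 0.1622] top z pct [0.1633 0.1656 0.1675]
 cap top centre [0.5866 0.288  0.1635] [0.5868 0.2889 0.1639]
31 n 147 mid xy [0.4747 0.2932] tilt [-0.005  -0.0033] rms 0.0035847517858462663
 cap pts 134 [0.4774 0.2897 0.1629] top z pct [0.1638 0.1657 0.1675]
 cap top centre [0.478  0.2905 0.164 ] [0.4786 0.2906 0.1623]
jar 109 [0.533  0.3437 0.081 ]
jar 112 [0.5328 0.3429 0.081 ]
jar 111 [0.5328 0.2306 0.0814]
jar 111 [0.5328 0.2306 0.081 ]
```

View pics/s31.png

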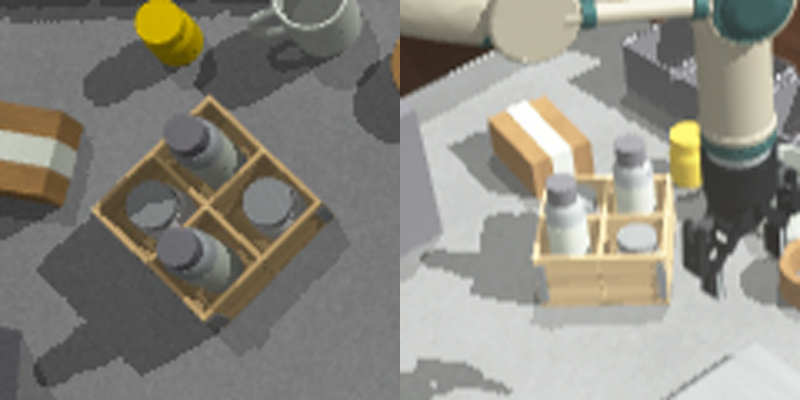

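The cap tops are at 0.164 m (floor 6 mm + 158 mm), both cans are upright in their own cells and the jars have not moved. The arm is clear of everything, so I hand in.

```bash
python3 - <<'E'
from rig import workorder
print(workorder.sign_off())
E
```

```text
the job is handed in; nothing more can be done
None
```

The job is handed in at about 47 s of the 70 s allowed; no verdict is reported. The fallen can stood upright on the scale, and both cans now stand in the crate's two empty cells.

**Fallen can:** I picked it up from its side, turned it cap up, set it on the scale plate and let go for more than 5 s. There it measured about 3 mm from the plate centre, with a tilt under about 0.02 rad and its cap top at 0.188 m, as expected. I then gripped it again from above and set it in the far cell.

**Standing can:** I picked it up from above and set it in the near cell.

**Last checks:**
- **Cans:** both cap tops are at 0.164 m, so the bases are on the crate floor. The cans are about 3 mm off their cell centres and upright within the 0.12 rad limit: the fit gave 0.035 and 0.006 rad, though it had few points there.
- **Jars:** they moved less than 1 mm.
- **Bystanders:** they looked unmoved in the pictures I compared by eye; I did not measure them.
- **Gripper:** open and clear of everything.

**What disagreed:**
- **First grasp missed:** the jaws closed above the can's widest line and slid off without moving it. The camera views put the fingertips about 25–30 mm behind the reported TCP (about 40 mm with the jaws open), so I went deeper by that amount for every later grasp.
- **Jaw width:** it read 47–48 mm on the 50 mm cans.

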